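# Make up a check load in the loading cradle

## Task

Make up the check load for the scale in the loading cradle: lay the three slab weights one squarely on another on the bed, between the grey end wall and the sliding stop and lengthwise along the cradle, the blue one first, the yellow one on it and the red one on top. When all three lie there, push the stop up snug so that it holds the stack against the end wall; only then stand the larger brass weight upright on the middle of the red slab. Let go of everything, and leave the small brass weight and the stamp where they stand.

Things in the scene. Friction and masses are not known exactly. Their poses are not given: they have to be found in the camera images.
- blue_slab_center (a point): Blue slab weight, a flat block with plain faces, 46 mm (its x) by 70 mm (its y) by 28 mm high, about 0.3 kg, lying flat on the worktop; the point is its centre, half-way up; z up. Its two ends look alike to the job. Grip it across the 46 mm.
- yellow_slab_center (a point): Yellow slab weight, a flat block with plain faces, 46 mm (its x) by 70 mm (its y) by 22 mm high, about 0.24 kg, lying flat on the worktop; the point is its centre, half-way up; z up. Its two ends look alike to the job. Grip it across the 46 mm.
- red_slab_center (a point): Red slab weight, a flat block with plain faces, 46 mm (its x) by 70 mm (its y) by 16 mm high, about 0.18 kg, lying flat on the worktop; the point is its centre, half-way up; z up. Its two ends look alike to the job. Grip it across the 46 mm.
- large_weight_center (a point): The larger of the two brass weights, round, 30 mm in diameter and 40 mm high, 0.2 kg, a body with a narrower neck and a knob on top; the point is on its axis, half-way up (20 mm above its foot); z up. It can be gripped round its wide body, whose 30 mm reach up to about this point.
- cradle_bed (a point): Fixed loading cradle: aluminium bed 74 x 204 mm, 6 mm high, long sides open; at one end a grey wall (56 mm wide, 56 mm above the bed), at the other a black sliding stop. The point is on the bed's top face, centre line, 35 mm from the wall's inner face: the middle of a 70 mm stack that touches the wall. y runs along the bed from stop to wall, x across, z up.
- stop_post (a point): Stop: black plate 56 mm wide, 8 thick, top 56 above the bed, and behind it (-y) on a foot (top 12 above bed) a steel post, 16 mm diameter, top 74 above bed. Slides along the bed's y on 2 N friction (moving the stack about 10 N), stays put. Point: on the post's axis, 58 mm above bed, 34 mm behind the plate's pushing face; snug on the stack it is 69 mm behind cradle_bed, at first 22 to 48 mm further out. Axes as bed.
- small_weight_center (a point): The small brass weight, 19 mm in diameter, 26 mm high; a bystander. The point is its centre, half-way up.
- stamp_center (a point): Rubber stamp with a black knob on a brown 22 x 52 mm foot, 78 mm high, standing; a bystander. The point is its centre, half-way up.
Mind the look-alikes: they are no part of the job. What is shaped like the part that bears blue_slab_center but white is not meant. Of the things shaped like the part that bears red_slab_center, the red one is meant.

How it is judged:
On the way, in this order (a step that is already met when the one before it is completed fails the run):
1. the blue slab lies on the bed, let go (x of blue_slab_center in the frame of cradle_bed between -0.01 and 0.01 m and y of blue_slab_center in the frame of cradle_bed between -0.03 and 0.03 m and z of blue_slab_center in the frame of cradle_bed between 0.01 and 0.018 m and angle between the y axis of blue_slab_center and the y axis of cradle_bed, either way round below 0.15 rad and angle between blue_slab_center's own z axis and vertical below 0.08 rad and contact force between the fingers and blue_slab below 0.3 N), for 0.2 s.
2. the yellow slab lies on the blue one, let go (x of blue_slab_center in the frame of cradle_bed between -0.01 and 0.01 m and y of blue_slab_center in the frame of cradle_bed between -0.03 and 0.03 m and z of blue_slab_center in the frame of cradle_bed between 0.01 and 0.018 m and angle between the y axis of each of blue_slab_center, yellow_slab_center and the y axis of cradle_bed, either way round below 0.15 rad and angle between each of blue_slab_center, yellow_slab_center's own z axis and vertical below 0.08 rad and x of yellow_slab_center in the frame of cradle_bed between -0.01 and 0.01 m and y of yellow_slab_center in the frame of cradle_bed between -0.03 and 0.03 m and z of yellow_slab_center in the frame of cradle_bed between 0.035 and 0.043 m and contact force between the fingers and yellow_slab below 0.3 N), for 0.2 s.
3. the red slab lies on the yellow one, let go (x of blue_slab_center in the frame of cradle_bed between -0.01 and 0.01 m and y of blue_slab_center in the frame of cradle_bed between -0.03 and 0.03 m and z of blue_slab_center in the frame of cradle_bed between 0.01 and 0.018 m and angle between the y axis of each of blue_slab_center, yellow_slab_center, red_slab_center and the y axis of cradle_bed, either way round below 0.15 rad and angle between each of blue_slab_center, yellow_slab_center, red_slab_center's own z axis and vertical below 0.08 rad and x of yellow_slab_center in the frame of cradle_bed between -0.01 and 0.01 m and y of yellow_slab_center in the frame of cradle_bed between -0.03 and 0.03 m and z of yellow_slab_center in the frame of cradle_bed between 0.035 and 0.043 m and x of red_slab_center in the frame of cradle_bed between -0.01 and 0.01 m and y of red_slab_center in the frame of cradle_bed between -0.03 and 0.03 m and z of red_slab_center in the frame of cradle_bed between 0.054 and 0.062 m and contact force between the fingers and red_slab below 0.3 N), for 0.2 s.
4. the stop is snug, the stack held against the end wall (x of blue_slab_center in the frame of cradle_bed between -0.01 and 0.01 m and y of blue_slab_center in the frame of cradle_bed between -0.005 and 0.005 m and z of blue_slab_center in the frame of cradle_bed between 0.01 and 0.018 m and angle between the y axis of each of blue_slab_center, yellow_slab_center, red_slab_center and the y axis of cradle_bed, either way round below 0.15 rad and angle between each of blue_slab_center, yellow_slab_center, red_slab_center's own z axis and vertical below 0.08 rad and x of yellow_slab_center in the frame of cradle_bed between -0.01 and 0.01 m and y of yellow_slab_center in the frame of cradle_bed between -0.005 and 0.005 m and z of yellow_slab_center in the frame of cradle_bed between 0.035 and 0.043 m and x of red_slab_center in the frame of cradle_bed between -0.01 and 0.01 m and y of red_slab_center in the frame of cradle_bed between -0.005 and 0.005 m and z of red_slab_center in the frame of cradle_bed between 0.054 and 0.062 m and y of stop_post in the frame of cradle_bed between -0.073 and -0.065 m), for 0.2 s.
5. the larger brass weight stands on the red slab, let go (all of step 4 and z of large_weight_center in the frame of cradle_bed between 0.081 and 0.091 m and horizontal distance between large_weight_center and red_slab_center below 0.012 m and angle between large_weight_center's own z axis and vertical below 0.08 rad and contact force between the fingers and large_weight below 0.3 N), for 0.2 s.
At the end, for the whole second after the job is handed in: Blue, yellow, red slab lie flat in this order on the bed, within 10 mm of its centre line, 5 mm of the end wall and 0.15 rad of its length; stop within 4 mm of snug; larger brass weight upright on the red slab within 12 mm of its middle; all released, at rest (all of step 5 and linear speed of each of blue_slab, yellow_slab, red_slab, large_weight below 0.02 m/s); the robot touches nothing.
It fails at once if the small brass weight is moved by more than 25 mm (distance of small_weight_center from where it was at the start of the episode above 0.025 m).
It fails at once if the stamp is moved by more than 25 mm (distance of stamp_center from where it was at the start of the episode above 0.025 m).
It also fails if it takes over 122 s, if anything falls off the work surface, if the arm or the gripper's body presses on something with over 40 N, if the wrist force passes 120 N, or if a joint passes its speed limit or range.

## Robot

A 6-joint arm with a two-finger parallel gripper is mounted at the origin on a cart in front of the work surface, level with it; the furniture and walls round the work are solid. World frame = base frame: x ahead of the robot, y to its left, z up, the work surface at z = 0. Lengths are in m, angles in rad, forces in N, time in s.
With the tool pointing down it reaches from about 0.325 to 0.85 m from the base axis. Payload 4.4 kg.
Tool frame: the origin (TCP) lies at the very end of the fingers, on their centre line; the grasp point (between the pads) lies arm.tcp_to_grasp behind it (arm.tcp_to_grasp is the distance from the TCP to the grasp point, in m); z points along the fingers, y is the direction in which the jaws open and shut (so a half turn about z gives the same grasp; the last joint's range is limited). The gripper opens to 94 mm and grips with 3 to 60 N. Pads are 16 mm wide; open, the fingers measure 119 mm over their backs; the gripper's body (75 mm by 177 mm) begins 78 mm behind the grasp point.
Start: joints at [-1.319, 0.207, 1.542, -0, 1.393, -0.15], TCP at [0.225, -0.529, 0.205] pointing down, gripper open.
Joint ranges: [-2.73, 2.73], [-0.86, 2.22], [0.23, 2.46], [-1.11, 4.25], [0.08, 2.63], [-2.82, 2.82]. Speed limits (rad/s): [2.79, 2.79, 3.14, 3.14, 3.14, 3.14].

## Interface

Orientations are given as [roll, pitch, yaw] about the fixed x, y, z axes, in that order (R = Rz(yaw) Ry(pitch) Rx(roll)).
In Python, from rig import arm gives the robot as it stands. The module is installed in compiled form; this text tells all that it offers.
- The arm moves only by the tool jog_arm, never from a script. Its argument "commands" is one flat list of numbers, 7 for each row, row after row: the turn, a rotation vector about the tool's x, y, z in rad, then the shift along the tool's x, y, z in cm, then the opening, from -1 (shut) to 1 (fully open). In form: [ax, ay, az, x, y, z, gripper, ax, ay, az, x, y, z, gripper, ...]. A call has 1 to 12 rows; each row shifts and turns the commanded pose from where the row before left it, along the tool's axes as they then stand; what a row does not reach is not made up. A row lasts 1/12 s, in which the tool goes at most 41.7 mm and 7.16 degrees, less where a joint would pass 70% of its speed; a pose out of reach is approached as far as the arm can. A call is refused whole if a number of a shift passes 4.17 or a number of a turn 0.125, either way. A call with a gripper value outside its range is refused whole. The fingers move at their own pace and stop on an object; "squeeze" is the grip in N (left out, the last holds). Time passes only in rows, so rows that do not move let the fingers close. It gives the time, the measured TCP pose, the force and the opening at its end, in the units of the state.
- arm.get_state(): the state, without advancing time (a new reading comes with each control period).
- arm.grab_frame(name): name is "scene" or "top" or "wrist"; returns a dict with "img" (420x560x3 uint8, red, green, blue), "fov_y" (degrees; the focal length in pixels is half the picture's height over the tangent of half this angle, whatever the lens; pixels are square), "cx", "cy" (the principal point, pixels), "rvec" (rotation vector, rad) and "tvec" (3), from world to camera coordinates, as OpenCV has them. Camera axes: x right, y down, z forward; pixel columns grow to the right and rows downward; lengths in m; the calibration is good to about 2 mm. A picture is of the moment at which its call begins. There is no depth.
- arm.sign_off(): hands the job in, once; it reports no verdict.
Trained networks look in a picture, given as the dict that the camera call returned (one of the last four; its "shot" number tells which), for a name from the list of things; names that differ only in an ending like _2 or _b are one class to them, and where a whole thing is asked for, a point or a joint stands for the part that bears it (a point fixed in the world has none). Each returns a list of dicts, best first, with "conf" (0 to 1); they miss things now and then, are a little off and sometimes report something else, mostly with a low value. They report only what shows in the picture. A call takes as long as a camera call. They do not tell look-alikes from the thing itself.
- arm.masks_of(picture, label): "region" (420x560 bool, what is visible of it).
- arm.spot_point(picture, label): "point" ([x, y, z] in m, in world coordinates, good to about 4 mm: a listed point, or the origin of a listed thing).
The state is a dict: "time": time; "joints": joint angles; "joint_velocities": joint speeds; "joint_torque": joint torques, N m; "eef_pos": TCP position; "tcp_rot": TCP orientation; "ft_force": force on the tool from outside, world axes, zero at the start; "torque": the same for the moment, N m; "opening": opening from 0.0 (shut) to 1.0 (fully open).
Only numpy, scipy, OpenCV 4.12 (cv2) and the standard library are available. Lean on these libraries where they do the work, as an engineer would, in place of code of your own. Each camera call takes 0.05 s, during which the arm holds its last target.

## Working session

There is one attempt and no reset: what is moved stays moved. The work goes in short steps, Python scripts to look and compute and a tool call to move; the robot and the scene stay as the last step left them, time stands still between calls to the robot, and variables do not carry over. Pictures are saved under pics/ and viewed, and the job is handed in when it is done.

Besides the shell and the picture viewer there is one more tool, called after "Request:" as name(argument=value, ...) on one line, values as JSON. jog_arm: Moves the arm, as the interface text tells. Its arguments: {"type":"object","properties":{"commands":{"type":"array","items":{"type":"number"}},"squeeze":{"type":"number"}},"required":["commands"]}

```bash
mkdir -p pics
cat > h.py <<'E'
import numpy as np, cv2
from rig import arm
from scipy.spatial.transform import Rotation as R
def K(f):
    fl=f["img"].shape[0]/2/np.tan(np.radians(f["fov_y"])/2)
    return np.array([[fl,0,f["cx"]],[0,fl,f["cy"]],[0,0,1]])
def proj(f,p):
    return cv2.projectPoints(np.float64(p).reshape(-1,3),np.float64(f["rvec"]),np.float64(f["tvec"]),K(f),None)[0].reshape(-1,2)
def unproj(f,uv,z):
    Rm=cv2.Rodrigues(np.float64(f["rvec"]))[0]; t=np.float64(f["tvec"]).ravel()
    uv=np.float64(uv).reshape(-1,2)
    d=(np.linalg.inv(K(f))@np.c_[uv,np.ones(len(uv))].T).T@Rm
    c=-Rm.T@t
    return c+d*((z-c[2])/d[:,2])[:,None]
def save(f,n,s=1,crop=None):
    im=f["img"][:,:,::-1]
    if crop: im=im[crop[1]:crop[3],crop[0]:crop[2]]
    cv2.imwrite("pics/"+n+".png",cv2.resize(im,None,fx=s,fy=s,interpolation=cv2.INTER_CUBIC))
E
python3 - <<'E'
from h import *
s=arm.get_state(); print({k:np.round(v,3) for k,v in s.items()}, arm.tcp_to_grasp)
names="blue_slab_center yellow_slab_center red_slab_center large_weight_center cradle_bed stop_post small_weight_center stamp_center".split()
for c in ["scene","top","wrist"]:
    f=arm.grab_frame(c); save(f,c+"0")
    Rm=cv2.Rodrigues(np.float64(f["rvec"]))[0]; print(c,f["fov_y"],"cam",np.round(-Rm.T@np.ravel(f["tvec"]),3))
    if c=="wrist": continue
    for n in names:
        for d in arm.spot_point(f,n)[:3]: print(c,n,round(d["conf"],2),np.round(d["point"],3),proj(f,d["point"]).round(0))
E
```

```text
{'time': np.float64(0.0), 'joints': array([-1.319,  0.207,  1.543,  0.   ,  1.394, -0.151]), 'joint_velocities': array([-0.   , -0.002,  0.001, -0.001, -0.001,  0.001]), 'joint_torque': array([-2.0000e-03, -3.7088e+01, -2.8142e+01,  7.0000e-02,  3.6000e-02,
       -0.0000e+00]), 'eef_pos': array([ 0.225, -0.528,  0.204]), 'tcp_rot': array([-3.139, -0.   ,  0.403]), 'ft_force': array([ 0.894,  0.746, -0.366]), 'torque': array([-0.023,  0.005, -0.034]), 'opening': np.float64(0.998)} 0.0188
scene 56.137658879118035 cam [-0.191 -0.666  0.603]
scene blue_slab_center 0.97 [ 0.517 -0.2    0.014] [[335. 249.]]
scene yellow_slab_center 0.5 [0.42  0.241 0.013] [[200. 207.]]
scene red_slab_center 0.94 [ 0.487 -0.388  0.004] [[394. 290.]]
scene red_slab_center 0.86 [ 0.422 -0.49   0.01 ] [[424. 327.]]
scene red_slab_center 0.74 [ 0.412 -0.269  0.02 ] [[332. 278.]]
scene large_weight_center 0.57 [ 0.41  -0.266  0.018] [[331. 278.]]
scene cradle_bed 0.87 [0.542 0.085 0.005] [[264. 211.]]
scene stop_post 0.72 [ 0.525 -0.024  0.063] [[286. 209.]]
scene small_weight_center 0.62 [ 0.488 -0.388  0.007]
[... 208 characters left out ...]
0.92 [ 0.518 -0.201  0.016] [[345. 207.]]
top blue_slab_center 0.85 [ 0.637 -0.246  0.012] [[359. 165.]]
top yellow_slab_center 0.93 [0.421 0.24  0.012] [[187. 247.]]
top red_slab_center 0.67 [ 0.483 -0.384  0.004] [[410. 219.]]
top red_slab_center 0.61 [ 0.424 -0.488  0.01 ] [[450. 239.]]
top large_weight_center 0.68 [ 0.41  -0.271  0.022] [[372. 246.]]
top cradle_bed 0.83 [0.543 0.085 0.004] [[242. 202.]]
top stop_post 0.77 [ 0.524 -0.023  0.062] [[280. 205.]]
top small_weight_center 0.66 [0.54  0.085 0.003] [[242. 203.]]
top small_weight_center 0.51 [0.624 0.268 0.012] [[176. 174.]]
top stamp_center 0.77 [0.482 0.373 0.038] [[136. 225.]]
wrist 59.952248891546965 cam [ 0.293 -0.499  0.385]
```

View pics/scene0.png

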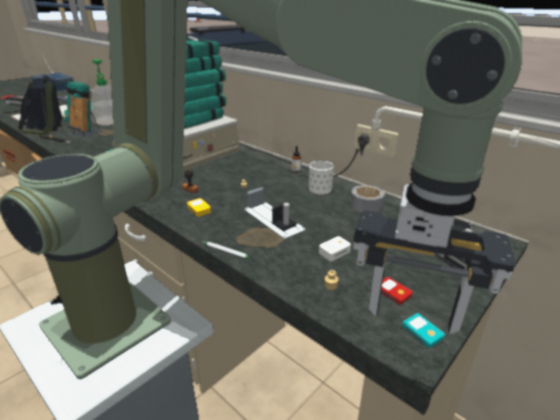

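View pics/top0.png

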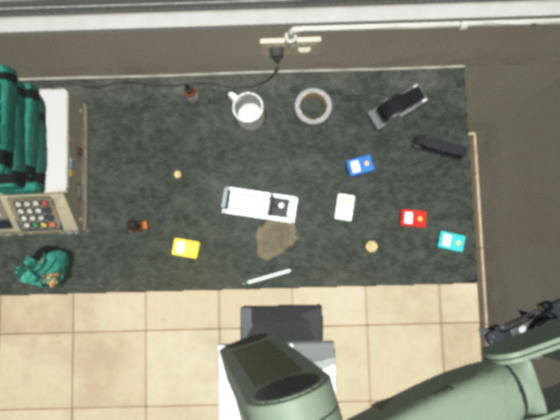

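View pics/wrist0.png

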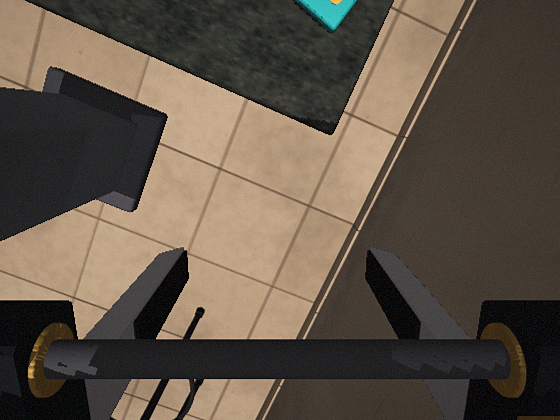

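Slab-shaped things in the top picture: white (345,207), blue (360,165), red (413,218), cyan (451,241) and yellow (185,248). By colour, the blue one at (360,165), the red one at (413,218) and the yellow one are meant; white and cyan are the look-alikes. Next I'll confirm this in enlarged crops and measure.

Run:
```python
from h import *
f=arm.grab_frame("top"); 
a=cv2.resize(f["img"][140:260,320:480,::-1],None,fx=4,fy=4,interpolation=cv2.INTER_CUBIC)
cv2.imwrite("pics/cropA.png",a)
b=cv2.resize(f["img"][150:270,120:310,::-1],None,fx=4,fy=4,interpolation=cv2.INTER_CUBIC)
cv2.imwrite("pics/cropB.png",b)
H=dict(blue=.028,yellow=.022,red=.016)
for n,c in [("blue",(360,165)),("yellow",(185,248)),("red",(413,218))]:
    for d in arm.masks_of(f,n+"_slab_center"):
        m=d["region"].astype(np.uint8)
        ys,xs=np.nonzero(m)
        if abs(xs.mean()-c[0])>12 or abs(ys.mean()-c[1])>12: continue
        cn=max(cv2.findContours(m,cv2.RETR_EXTERNAL,cv2.CHAIN_APPROX_NONE)[0],key=cv2.contourArea).reshape(-1,2)
        w=unproj(f,cn,H[n])[:,:2]*1000
        r=cv2.minAreaRect(np.float32(w)); print(n,round(d["conf"],2),r, m.sum())
for n in ["stop_post","large_weight_center","cradle_bed"]:
  for d in arm.masks_of(f,n):
    ys,xs=np.nonzero(d["region"]); print(n,round(d["conf"],2),xs.mean(),ys.mean(),len(xs),(xs.min(),xs.max(),ys.min(),ys.max()))
```

```text
blue 0.68 ((635.3407592773438, -244.26173400878906), (48.5105094909668, 74.10201263427734), 17.045616149902344) 436
yellow 0.75 ((420.221923828125, 240.72264099121094), (74.22937774658203, 47.7007942199707), 78.66061401367188) 446
red 0.68 ((484.60546875, -387.1884460449219), (74.92971801757812, 49.95563507080078), 81.31092071533203) 466
stop_post 0.94 277.84180790960454 206.29943502824858 354 (np.int64(268), np.int64(288), np.int64(195), np.int64(216))
cradle_bed 0.8 258.6048632218845 203.99848024316108 1974 (np.int64(221), np.int64(296), np.int64(186), np.int64(222))
```

View pics/cropA.png

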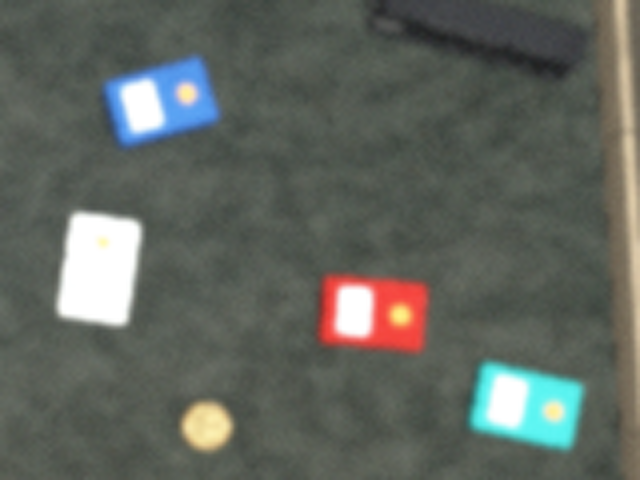

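View pics/cropB.png

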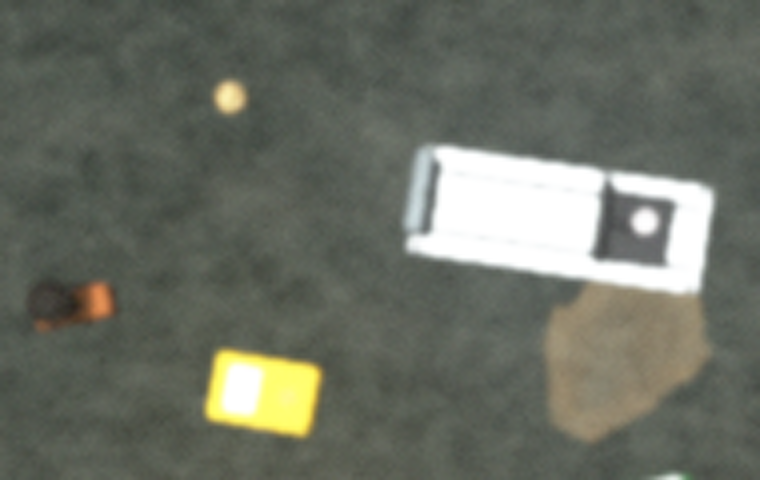

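The crops confirm the blue (360,165), red (413,218) and yellow (185,248) slabs. The large brass weight is at (372,246) and the small one at (177,174). Next I'll refine the poses at sub-pixel level.

```bash
cat >> h.py <<'E'
def rect(f,box,cond,z,up=8):
    """sub-pixel rect of colour region: box x0,y0,x1,y1; cond on float rgb -> score>0"""
    x0,y0,x1,y1=box
    s=cond(f["img"].astype(float)).astype(np.float32)[y0:y1,x0:x1]
    S=cv2.resize(s,None,fx=up,fy=up,interpolation=cv2.INTER_CUBIC)
    m=(S>0).astype(np.uint8)
    cs=cv2.findContours(m,cv2.RETR_EXTERNAL,cv2.CHAIN_APPROX_NONE)[0]
    c=max(cs,key=cv2.contourArea).reshape(-1,2).astype(float)
    uv=(c+.5)/up-.5+[x0,y0]
    w=unproj(f,uv,z)[:,:2]*1000
    (cx,cy),(a,b),ang=cv2.minAreaRect(np.float32(w))
    if a<b: a,b,ang=b,a,ang+90   # ang: long axis
    return np.round([cx,cy,a,b,(ang+0)%180],1)
BL=lambda i:np.maximum(i[...,2]-i[...,0]-40, 0*i[...,0]-999)
YE=lambda i:np.minimum(i[...,0],i[...,1])-i[...,2]-55
RE=lambda i:i[...,0]-np.maximum(i[...,1],i[...,2])-60
WH=lambda i:i.min(-1)-150
E
python3 - <<'E'
from h import *
f=arm.grab_frame("top"); I=f["img"]
print(I[165,352],I[165,366],I[248,195],I[218,407],I[218,405],I[205,260],I[165,340])
print("blue",rect(f,(340,145,380,185),BL,.028))
print("yel",rect(f,(165,230,210,265),YE,.022))
print("red",rect(f,(393,200,435,237),RE,.016))
print("bed",rect(f,(210,180,305,228),lambda i:i.mean(-1)-115,.006))
print("bedwhite",rect(f,(229,180,268,228),WH,.006))
print("blackplate", I[205,268:300].mean(-1))
E
```

```text
[254 254 255] [223 208 209] [255 254 115] [255 255 255] [254 252 252] [255 255 255] [80 88 80]
blue [ 633.8 -245.8   76.5   52.2  103.8]
yel [417.6 240.7  76.6  51.9  78.7]
red [ 484.4 -388.5   74.5   50.2   83.5]
bed [523.3  38.5 218.1 107.2  80. ]
bedwhite [539.7  67.4 122.6  80.8  80.1]
blackplate [245.66666667 182.66666667 117.33333333  87.          77.66666667
  82.66666667  84.66666667  89.66666667 100.33333333 139.66666667
 213.66666667 247.         253.         253.33333333 252.
 238.         181.         124.33333333 111.         146.
 224.66666667 253.         255.         255.         255.
 255.         255.         254.         243.33333333 172.
 109.          87.66666667]
```

```bash
cat >> h.py <<'E'
def goal(x,y,z,yawdeg):
    s=arm.get_state(); p=np.array(s["eef_pos"]); r=np.array(s["tcp_rot"])
    Rm=R.from_euler("xyz",r)
    tgt=R.from_euler("xyz",[np.pi,0,np.radians(yawdeg)])
    rv=(Rm.inv()*tgt).as_rotvec()
    d=np.array([x,y,z])-p
    print("now",p.round(4),r.round(4),"op",round(float(s["opening"]),3),"F",np.round(s["ft_force"],1),"t",round(float(s["time"]),2))
    print("turn",rv.round(4),"shift_now_cm",(Rm.inv().apply(d)*100).round(2),"shift_after_turn_cm",(tgt.inv().apply(d)*100).round(2))
E
python3 - <<'E'
from h import *
goal(.635,-.245,.2,104.5)
f=arm.grab_frame("wrist"); s=arm.get_state(); p=np.array(s["eef_pos"])
Rm=R.from_euler("xyz",s["tcp_rot"])
for d in [0,.05,.1,.15]: print(d,proj(f,p+Rm.apply([0,0,d])))
E
```

```text
now [ 0.2254 -0.529   0.2054] [-3.1416 -0.      0.4028] op 0.999 F [1.  0.1 0.3] t 1.35
turn [-0.     -0.     -1.4211] shift_now_cm [ 48.81 -10.07   0.54] shift_after_turn_cm [17.24 46.77  0.54]
0 [[278.4332149  262.25976927]]
0.05 [[278.00477991 233.2795937 ]]
0.1 [[277.71982105 214.00442318]]
0.15 [[277.5166035  200.25839305]]
```

Request:
jog_arm(commands=[0, 0, 0, 4.0, -0.84, 0, 1, 0, 0, 0, 4.0, -0.84, 0, 1, 0, 0, 0, 4.0, -0.84, 0, 1, 0, 0, 0, 4.0, -0.84, 0, 1, 0, 0, 0, 4.0, -0.84, 0, 1, 0, 0, 0, 4.0, -0.84, 0, 1, 0, 0, 0, 4.0, -0.84, 0, 1, 0, 0, 0, 4.0, -0.84, 0, 1, 0, 0, 0, 4.0, -0.84, 0, 1, 0, 0, 0, 4.0, -0.84, 0, 1, 0, 0, 0, 4.0, -0.84, 0, 1, 0, 0, 0, 4.0, -0.84, 0, 1])

```text
time: 2.4
eef_pos: [0.6289, -0.2466, 0.2055]
tcp_rot: [3.141, -0.0, 0.403]
ft_force: [0.1, -0.5, -0.4]
opening: 0.998
```

Request:
jog_arm(commands=[0, 0, -0.118, 0, 0, 0, 1, 0, 0, -0.118, 0, 0, 0, 1, 0, 0, -0.118, 0, 0, 0, 1, 0, 0, -0.118, 0, 0, 0, 1, 0, 0, -0.118, 0, 0, 0, 1, 0, 0, -0.118, 0, 0, 0, 1, 0, 0, -0.118, 0, 0, 0, 1, 0, 0, -0.118, 0, 0, 0, 1, 0, 0, -0.118, 0, 0, 0, 1, 0, 0, -0.118, 0, 0, 0, 1, 0, 0, -0.118, 0, 0, 0, 1, 0, 0, -0.118, 0, 0, 0, 1])

```text
time: 3.4
eef_pos: [0.6274, -0.2481, 0.2053]
tcp_rot: [-3.141, -0.0, 1.825]
ft_force: [0.0, 1.1, -0.5]
opening: 1.003
```

Run:
```python
from h import *
goal(.635,-.245,.12,104.5)
f=arm.grab_frame("wrist"); save(f,"w1"); print(rect(f,(0,0,560,420),BL,.028,2)); print(np.round(arm.get_state()["joints"],2))
for d in arm.spot_point(f,"blue_slab_center"): print(d)
```

```text
now [ 0.6274 -0.2481  0.2053] [-3.1414e+00 -2.0000e-04  1.8246e+00] op 1.003 F [ 0.   1.1 -0.5] t 3.4
turn [-0.0002 -0.0002  0.0007] shift_now_cm [0.11 0.81 8.53] shift_after_turn_cm [0.11 0.81 8.53]
[ 632.5 -244.    71.9   45.9  103.6]
[-0.5   0.42  1.27 -0.    1.45 -0.76]
{'point': [0.5211, -0.1959, 0.0161], 'conf': 0.88}
{'point': [0.6407, -0.2475, 0.0153], 'conf': 0.73}
```

View pics/w1.png

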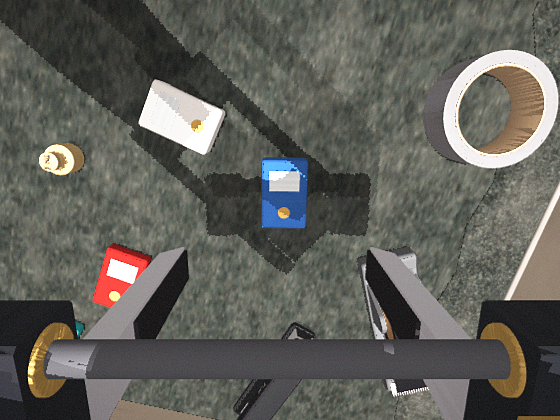

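The wrist view shows the blue slab at (284,193), between the fingers, with the white one at (182,117), the red at (122,275) and the large weight at (62,158). Descending on the blue slab.

Request:
jog_arm(commands=[0, 0, 0.016, 0.18, 0.59, 0, 1, 0, 0, 0, 0, 0, 4.0, 1, 0, 0, 0, 0, 0, 4.0, 1, 0, 0, 0, 0, 0, 4.0, 1, 0, 0, 0, 0, 0, 3.0, 1, 0, 0, 0, 0, 0, 2.0, 1, 0, 0, 0, 0, 0, 1.5, 1, 0, 0, 0, 0, 0, 1.0, 1, 0, 0, 0, 0, 0, 0.5, 1, 0, 0, 0, 0, 0, 0, 1])

```text
time: 4.33
eef_pos: [0.6328, -0.2448, 0.0051]
tcp_rot: [-3.141, -0.0, 1.802]
ft_force: [0.1, -0.3, 1.3]
opening: 0.999
```

Request:
jog_arm(commands=[0, 0, 0, 0, 0, 0, -1, 0, 0, 0, 0, 0, 0, -1, 0, 0, 0, 0, 0, 0, -1, 0, 0, 0, 0, 0, 0, -1, 0, 0, 0, 0, 0, 0, -1, 0, 0, 0, 0, 0, 0, -1, 0, 0, 0, 0, 0, 0, -1, 0, 0, 0, 0, 0, 0, -1], squeeze=25)

```text
time: 5.0
eef_pos: [0.6331, -0.2449, 0.0056]
tcp_rot: [3.141, 0.0, 1.803]
ft_force: [0.5, 0.5, -0.2]
opening: 0.484
```

Request:
jog_arm(commands=[0, 0, 0, 0, 0, -1.0, -1, 0, 0, 0, 0, 0, -3.0, -1, 0, 0, 0, 0, 0, -4.0, -1, 0, 0, 0, 0, 0, -4.0, -1, 0, 0, 0, 0, 0, -4.0, -1, 0, 0, 0, 0, 0, -3.0, -1, 0, 0, 0, 0, 0, -1.0, -1])

```text
time: 5.58
eef_pos: [0.6354, -0.2463, 0.2128]
tcp_rot: [3.134, 0.007, 1.803]
ft_force: [0.9, -0.4, -1.9]
opening: 0.488
```

Run:
```python
from h import *
goal(.53,-.02,.2,81)
```

```text
now [ 0.6354 -0.2463  0.2128] [3.1338 0.007  1.8029] op 0.488 F [ 0.9 -0.4 -1.9] t 5.58
turn [0.0091 0.0054 0.3892] shift_now_cm [24.45 -5.06  1.07] shift_after_turn_cm [ 20.7  -13.95   1.28]
```

Request:
jog_arm(commands=[0, 0, 0.097, 0, 0, 0, -1, 0, 0, 0.097, 0, 0, 0, -1, 0, 0, 0.097, 0, 0, 0, -1, 0, 0, 0.097, 0, 0, 0, -1, 0, 0, 0, 3.0, -2.0, 0, -1, 0, 0, 0, 3.0, -2.0, 0, -1, 0, 0, 0, 3.0, -2.0, 0, -1, 0, 0, 0, 3.0, -2.0, 0, -1, 0, 0, 0, 3.0, -2.0, 0, -1, 0, 0, 0, 3.0, -2.0, 0, -1, 0, 0, 0, 2.7, -2.0, 0, -1, 0, 0, 0, 0, 0, 0, -1])

```text
time: 6.58
eef_pos: [0.5216, -0.013, 0.2028]
tcp_rot: [-3.133, -0.003, 1.42]
ft_force: [-0.8, -0.8, -2.9]
opening: 0.488
```

Run:
```python
from h import *
goal(.53,-.02,.2,81)
f=arm.grab_frame("wrist"); save(f,"w2")
for n in ["cradle_bed","stop_post","blue_slab_center"]:
  for d in arm.spot_point(f,n): print(n,d, proj(f,d["point"]).round())
```

```text
now [ 0.5216 -0.013   0.2028] [-3.1334 -0.0034  1.4197] op 0.488 F [-0.8 -0.8 -2.9] t 6.58
turn [-0.0082 -0.0034  0.006 ] shift_now_cm [-0.57  0.94  0.27] shift_after_turn_cm [-0.56  0.94  0.28]
blue_slab_center {'point': [0.5241, -0.0144, 0.2119], 'conf': 0.67} [[285. 273.]]
```

View pics/w2.png

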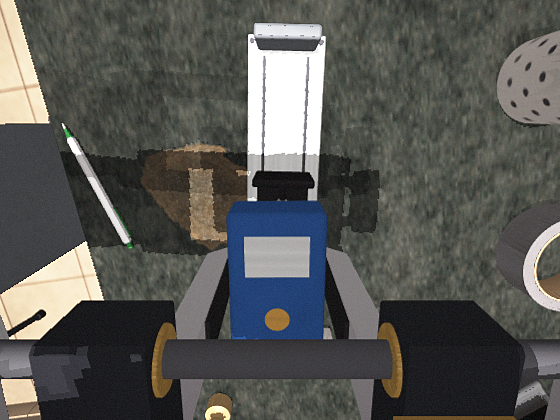

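```bash
cat >> h.py <<'E'
def bed(f,r0,r1,cmin,cmax,thr=150,z=.006):
    g=f["img"].mean(-1); L=[];Rr=[]
    for r in range(r0,r1):
        row=g[r,cmin:cmax]; b=np.nonzero(row>thr)[0]
        if len(b)<10: continue
        for side,i,lst in((-1,b[0],L),(1,b[-1],Rr)):
            j=i+side
            if j<0 or j>=len(row): continue
            t=(row[i]-thr)/(row[i]-row[j]); lst.append((cmin+i+side*t,r))
    out=[]
    for l in(L,Rr):
        w=unproj(f,l,z)[:,:2].astype(np.float32)
        # fit x = a*y+b robustly
        v=cv2.fitLine(w,cv2.DIST_HUBER,0,.001,.001).ravel()
        out.append(v)
        print("line ang",np.degrees(np.arctan2(v[1],v[0]))%180,"pt",v[2:], "n",len(l))
    return out
E
python3 - <<'E'
from h import *
f=arm.grab_frame("wrist"); g=f["img"].mean(-1)
print(g[120,240:256].round(),g[120,315:330].round())
a,b=bed(f,60,150,225,345)
for c in (270,285,300): print(c,g[20:60,c].round().astype(int))
for c in (270,285,300): print(c,g[160:200,c].round().astype(int))
d=(a[:2]*np.sign(a[1])+b[:2]*np.sign(b[1])); d/=np.linalg.norm(d); n=np.array([d[1],-d[0]])
print("dir",d,np.degrees(np.arctan2(d[1],d[0])),"widths",n@a[2:],n@b[2:],n@(b[2:]-a[2:]))
E
```

```text
[251. 255. 255. 255. 255. 255. 255. 255. 255. 255. 255. 255. 255. 255.
 220. 124.] [46. 53. 58. 54. 49. 55. 54. 62. 54. 56. 75. 72. 76. 71. 74.]
line ang 79.67319 pt [0.5032844  0.07987335] n 90
line ang 79.73469 pt [0.5749652  0.06134874] n 90
270 [228 231 228 230 231 233 235 226 204 185 145  86  63  67  74  71  70  65
  68  70  71  71  58  91 246 241 255 255 255 255 255 255 255 255 255 255
 255 255 255 255]
285 [226 228 232 231 235 234 237 236 220 197 163 100  66  65  67  67  71  71
  68  71  68  72  65  42 249 243 249 255 255 255 255 255 255 255 255 255
 255 255 255 255]
300 [222 226 226 227 231 232 236 235 222 201 177 125  69  66  65  68  70  69
  70  74  72  65  62  52 153 242 239 255 255 255 184 124 130 136 138 134
 134 137 141 144]
270 [176 179 171 185 155  58   7  18  22  17  11  18  16  20  26  25  26  21
  20  25  25  27  24  18  24  27  26  29  27  21  24  26  17  51  97 109
 106 101 108 105]
285 [175 176 174 183 196  92  12  12  12  19  17  22  14  20  28  25  25  20
  23  18  19  20  22  23  22  27  26  23  26  23  27  21  23  26  27  19
  30  27  18  22]
300 [183 187 186 187 195 119  33   5  18  19  17  20  17  21  25  30  34  27
  21  23  16   4   4   0   0   0   0   0  29  36  37  28  39  33  31  72
  76  79  78  83]
dir [0.17873451 0.9838974 ] 79.70394 widths 0.48090407 0.5547416 0.07383752
```

```bash
cat >> h.py <<'E'
D=np.array([0.17873451,0.9838974]); N=np.array([D[1],-D[0]]); CL=.51782
def tobed(xy): xy=np.asarray(xy)[...,:2]; return np.stack([xy@N-CL, xy@D],-1)
def frombed(u,v): return N*(CL+u)+D*v
E
python3 - <<'E'
from h import *
f=arm.grab_frame("wrist"); g=f["img"].mean(-1)
pts=[]
for c in range(262,312,6):
    col=g[:,c]; r=[i for i in range(34,60) if col[i]<120 and col[i+1]>=120][-1]
    pts.append((c,r+.5))
print(tobed(unproj(f,pts,.006)).round(4))
pts=[(c,165.2) for c in (265,285,300)]; 
print(tobed(unproj(f,pts,.006)).round(4), tobed(unproj(f,pts,.062)).round(4))
Rm=cv2.Rodrigues(np.float64(f["rvec"]))[0]; c=(-Rm.T@np.ravel(f["tvec"])); print(c,tobed(c))
s=arm.get_state(); p=s["eef_pos"]; print(p,s["tcp_rot"],tobed(p))
E
```

```text
[[-0.0148  0.2187]
 [-0.0091  0.2189]
 [-0.0034  0.219 ]
 [ 0.0024  0.2182]
 [ 0.0081  0.2184]
 [ 0.0138  0.2185]
 [ 0.0196  0.2186]
 [ 0.0253  0.2187]
 [ 0.0307  0.225 ]]
[[-0.0103  0.1019]
 [ 0.0105  0.1024]
 [ 0.026   0.1027]] [[-0.0086  0.109 ]
 [ 0.009   0.1094]
 [ 0.0223  0.1097]]
[0.53715629 0.05460263 0.38383584] [0.00092731 0.14973176]
[ 0.52683342 -0.01971789  0.20490729] [-3.14087192e+00  2.69014874e-04  1.41337648e+00] [0.0040543  0.07476294]
```

Run:
```python
from h import *
print(frombed(0,.1797)); goal(*frombed(0,.1797),.0120,79.7)
```

```text
[0.54160034 0.08425406]
now [ 0.5268 -0.0197  0.2049] [-3.1409e+00  3.0000e-04  1.4134e+00] op 0.485 F [-0.3 -0.6 -4.2] t 6.88
turn [-0.0007  0.0003  0.0223] shift_now_cm [10.51 -0.16 19.29] shift_after_turn_cm [10.49 -0.41 19.29]
```

Request:
jog_arm(commands=[0, 0, 0.022, 0, 0, 0, -1, 0, 0, 0, 2.5, -0.1, 0, -1, 0, 0, 0, 2.5, -0.1, 0, -1, 0, 0, 0, 2.5, -0.1, 0, -1, 0, 0, 0, 2.0, -0.11, 0, -1, 0, 0, 0, 1.0, 0, 0, -1, 0, 0, 0, 0, 0, 4.0, -1, 0, 0, 0, 0, 0, 4.0, -1, 0, 0, 0, 0, 0, 3.0, -1, 0, 0, 0, 0, 0, 2.0, -1, 0, 0, 0, 0, 0, 1.0, -1, 0, 0, 0, 0, 0, 0, -1])

```text
time: 7.88
eef_pos: [0.539, 0.0845, 0.0625]
tcp_rot: [-3.136, 0.001, 1.391]
ft_force: [0.3, -0.9, -4.0]
opening: 0.488
```

Run:
```python
from h import *
goal(*frombed(0,.1797),.0120,79.7)
f=arm.grab_frame("scene"); save(f,"s1",3,(200,160,360,260));
```

```text
now [0.539  0.0845 0.0625] [-3.1356e+00  1.4000e-03  1.3914e+00] op 0.488 F [ 0.3 -0.9 -4. ] t 7.88
turn [-0.0059  0.0014  0.0004] shift_now_cm [0.03 0.29 5.05] shift_after_turn_cm [0.02 0.26 5.05]
```

View pics/s1.png

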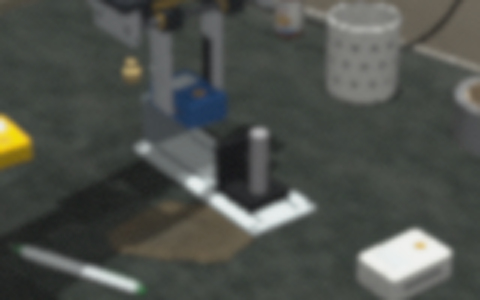

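Request:
jog_arm(commands=[0, 0, 0, 0, 0, 1.0, -1, 0, 0, 0, 0, 0, 0, -1, 0, 0, 0, 0, 0, 0, -1, 0, 0, 0, 0, 0, 0, -1])

```text
time: 8.27
eef_pos: [0.5421, 0.0854, 0.0566]
tcp_rot: [3.14, -0.0, 1.393]
ft_force: [0.2, -0.3, -3.6]
opening: 0.49
```

Run:
```python
from h import *
goal(*frombed(0,.1797),.0120,79.7)
```

```text
now [0.5421 0.0854 0.0566] [ 3.1396e+00 -3.0000e-04  1.3928e+00] op 0.49 F [ 0.2 -0.3 -3.6] t 8.27
turn [ 0.002  -0.0004  0.0018] shift_now_cm [-0.12 -0.04  4.46] shift_after_turn_cm [-0.12 -0.03  4.46]
```

Request:
jog_arm(commands=[0, 0, 0, -0.12, -0.04, 2.0, -1, 0, 0, 0, 0, 0, 1.2, -1, 0, 0, 0, 0, 0, 0.6, -1, 0, 0, 0, 0, 0, 0.3, -1, 0, 0, 0, 0, 0, 0.2, -1, 0, 0, 0, 0, 0, 0, -1, 0, 0, 0, 0, 0, 0, -1])

```text
time: 8.85
eef_pos: [0.5411, 0.0843, 0.0129]
tcp_rot: [3.141, -0.0, 1.393]
ft_force: [0.8, 0.8, -3.3]
opening: 0.486
```

Request:
jog_arm(commands=[0, 0, 0, 0, 0, 0.1, -1, 0, 0, 0, 0, 0, 0.05, -1, 0, 0, 0, 0, 0, 0, -1, 0, 0, 0, 0, 0, 0, -1])

```text
time: 9.18
eef_pos: [0.5412, 0.0843, 0.0116]
tcp_rot: [3.14, -0.0, 1.393]
ft_force: [0.0, -0.1, -0.9]
opening: 0.485
```

Request:
jog_arm(commands=[0, 0, 0, 0, 0, 0, 0.5, 0, 0, 0, 0, 0, 0, 0.5, 0, 0, 0, 0, 0, 0, 0.5, 0, 0, 0, 0, 0, 0, 0.5, 0, 0, 0, 0, 0, -1.0, 0.5, 0, 0, 0, 0, 0, -3.0, 0.5, 0, 0, 0, 0, 0, -4.0, 0.5, 0, 0, 0, 0, 0, -4.0, 0.5, 0, 0, 0, 0, 0, -4.0, 0.5, 0, 0, 0, 0, 0, -2.0, 0.5])

```text
time: 10.02
eef_pos: [0.5434, 0.0844, 0.1978]
tcp_rot: [3.132, -0.002, 1.393]
ft_force: [0.9, -0.0, -0.9]
opening: 0.749
```

```bash
cat >> h.py <<'E'
def inbed(r): 
    u=tobed(np.array(r[:2])/1000); return u.round(4), "from snug y", round(float(u[1]-.1837),4),"dang",round(float(r[4]-79.7),1)
E
python3 - <<'E'
from h import *
goal(.420,.241,.2,78.7)
f=arm.grab_frame("wrist"); save(f,"w3"); r=rect(f,(0,0,560,420),BL,.034,2);print(r,inbed(r))
f=arm.grab_frame("top");  r=rect(f,(228,180,290,222),BL,.034);print(r,inbed(r))
E
```

```text
now [0.5434 0.0844 0.1978] [ 3.1322e+00 -1.7000e-03  1.3929e+00] op 0.749 F [ 0.9 -0.  -0.9] t 10.02
turn [ 0.0094 -0.0018  0.0193] shift_now_cm [ 13.23 -14.92  -0.33] shift_after_turn_cm [ 12.94 -15.17  -0.22]
[540.   84.6  70.5  45.4  79.8] (array([-0.0016,  0.1798]), 'from snug y', -0.0039, 'dang', 0.1)
[535.9  59.8  44.8  25.3 173.5] (array([-0.0012,  0.1546]), 'from snug y', -0.0291, 'dang', 93.8)
```

View pics/w3.png

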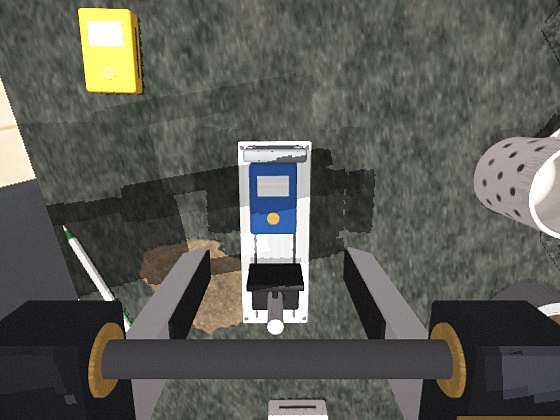

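The blue slab at (273,198) lies on the bed against the wall end, about 4 mm short of snug. Now the yellow slab.

Request:
jog_arm(commands=[0, 0, 0, 2.6, -2.9, 0, 1, 0, 0, 0, 2.6, -2.9, 0, 1, 0, 0, 0, 2.6, -2.9, 0, 1, 0, 0, 0, 2.6, -2.9, 0, 1, 0, 0, 0, 1.8, -2.0, 0, 1, 0, 0, 0, 1.0, -1.3, 0, 1, 0, 0, 0.019, 0, 0, 0, 1, 0, 0, 0, 0, 0, 0, 1, 0, 0, 0, 0, 0, 0, 1])

```text
time: 10.87
eef_pos: [0.4173, 0.24, 0.1904]
tcp_rot: [-3.141, 0.001, 1.374]
ft_force: [0.3, 0.4, 0.1]
opening: 1.002
```

Run:
```python
from h import *
f=arm.grab_frame("wrist"); save(f,"w4"); r=rect(f,(0,0,560,420),YE,.022,2);print(r)
goal(r[0]/1000,r[1]/1000,.0035,r[4])
```

```text
[417.2 244.2  70.8  45.6  78.6]
now [0.4176 0.2398 0.1905] [-3.1412e+00  7.0000e-04  1.3729e+00] op 0.999 F [-0.2  0.6  0. ] t 10.92
turn [-0.0003  0.0007  0.0011] shift_now_cm [ 0.44 -0.12 18.7 ] shift_after_turn_cm [ 0.42 -0.13 18.7 ]
```

View pics/w4.png

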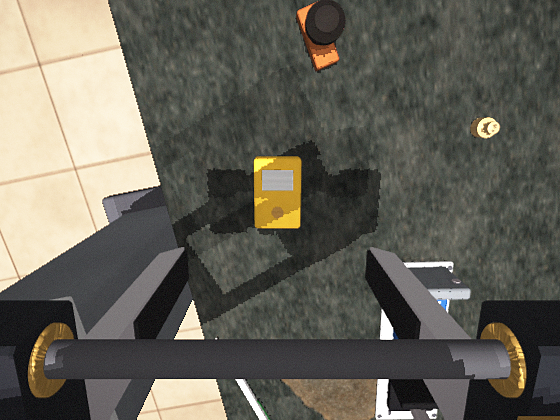

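The yellow slab is at (277,192), between the fingers, with nothing near it. Gripping it.

Request:
jog_arm(commands=[0, 0, 0, 0.38, -0.12, 2.0, 1, 0, 0, 0, 0, 0, 4.0, 1, 0, 0, 0, 0, 0, 4.0, 1, 0, 0, 0, 0, 0, 4.0, 1, 0, 0, 0, 0, 0, 2.5, 1, 0, 0, 0, 0, 0, 1.3, 1, 0, 0, 0, 0, 0, 0.8, 1, 0, 0, 0, 0, 0, 0, 1, 0, 0, 0, 0, 0, 0, 1])

```text
time: 11.67
eef_pos: [0.4178, 0.2442, 0.0052]
tcp_rot: [3.141, -0.0, 1.373]
ft_force: [0.9, 0.3, 0.2]
opening: 0.997
```

Request:
jog_arm(commands=[0, 0, 0, 0, 0, 0, -1, 0, 0, 0, 0, 0, 0, -1, 0, 0, 0, 0, 0, 0, -1, 0, 0, 0, 0, 0, 0, -1, 0, 0, 0, 0, 0, 0, -1, 0, 0, 0, 0, 0, 0, -1, 0, 0, 0, 0, 0, 0, -1, 0, 0, 0, 0, 0, 0, -1], squeeze=25)

```text
time: 12.33
eef_pos: [0.4172, 0.2446, 0.0051]
tcp_rot: [3.141, -0.0, 1.374]
ft_force: [-0.4, -0.3, 0.1]
opening: 0.487
```

Request:
jog_arm(commands=[0, 0, 0, 0, 0, -1.0, -1, 0, 0, 0, 0, 0, -3.0, -1, 0, 0, 0, 0, 0, -4.0, -1, 0, 0, 0, 0, 0, -4.0, -1, 0, 0, 0, 0, 0, -2.0, -1, 0, 0, 0, 0, 0, -1.0, -1, 0, 0, 0, 0, 0, 0, -1, 0, 0, 0, 0, 0, 0, -1])

```text
time: 13.0
eef_pos: [0.4159, 0.2442, 0.1541]
tcp_rot: [-3.14, 0.001, 1.374]
ft_force: [-1.1, -0.0, -3.4]
opening: 0.487
```

Run:
```python
from h import *
print(frombed(-.0012,.1798)); goal(*frombed(-.0012,.1798),.0385,79.7)
```

```text
[0.54043754 0.08456693]
now [0.4159 0.2442 0.1541] [-3.1401e+00  9.0000e-04  1.3739e+00] op 0.487 F [-1.1 -0.  -3.4] t 13.0
turn [-0.0015  0.0009 -0.0172] shift_now_cm [-13.21  15.36  11.55] shift_after_turn_cm [-13.48  15.11  11.56]
```

Request:
jog_arm(commands=[0, 0, -0.017, 0, 0, 0, -1, 0, 0, 0, -2.5, 2.8, 0, -1, 0, 0, 0, -2.6, 2.9, 0, -1, 0, 0, 0, -2.6, 2.9, 0, -1, 0, 0, 0, -2.6, 2.9, 0, -1, 0, 0, 0, -2.0, 2.3, 0, -1, 0, 0, 0, -1.1, 1.3, 0, -1, 0, 0, 0, 0, 0, 2.0, -1, 0, 0, 0, 0, 0, 3.0, -1, 0, 0, 0, 0, 0, 2.0, -1, 0, 0, 0, 0, 0, 1.0, -1, 0, 0, 0, 0, 0, 0, -1])

```text
time: 14.0
eef_pos: [0.537, 0.0861, 0.0703]
tcp_rot: [-3.132, 0.002, 1.391]
ft_force: [-0.2, -0.3, -2.2]
opening: 0.488
```

Request:
jog_arm(commands=[0, 0, 0, 0, 0, 0, -1, 0, 0, 0, 0, 0, 0, -1, 0, 0, 0, 0, 0, 0, -1])

```text
time: 14.25
eef_pos: [0.5429, 0.0859, 0.0767]
tcp_rot: [3.138, -0.001, 1.391]
ft_force: [0.1, 0.3, -3.1]
opening: 0.493
```

Run:
```python
from h import *
goal(*frombed(-.0012,.1803),.0400,79.7)
```

```text
now [0.5429 0.0859 0.0767] [ 3.1383e+00 -7.0000e-04  1.3913e+00] op 0.493 F [ 0.1  0.3 -3.1] t 14.25
turn [ 0.0033 -0.0007  0.0002] shift_now_cm [-0.13 -0.23  3.66] shift_after_turn_cm [-0.13 -0.22  3.67]
```

Request:
jog_arm(commands=[0, 0, 0, 0, 0, 1.0, -1, 0, 0, 0, 0, 0, 1.0, -1, 0, 0, 0, 0, 0, 0.5, -1, 0, 0, 0, 0, 0, 0, -1, 0, 0, 0, 0, 0, 0, -1, 0, 0, 0, 0, 0, 0, -1])

```text
time: 14.75
eef_pos: [0.5414, 0.0857, 0.0498]
tcp_rot: [-3.141, 0.0, 1.391]
ft_force: [0.1, -1.1, -2.3]
opening: 0.489
```

Run:
```python
from h import *
goal(*frombed(-.0012,.1803),.0400,79.7)
```

```text
now [0.5414 0.0857 0.0498] [-3.1415  0.      1.3908] op 0.489 F [ 0.1 -1.1 -2.3] t 14.75
turn [-0.0001  0.     -0.0002] shift_now_cm [-0.08 -0.08  0.98] shift_after_turn_cm [-0.08 -0.08  0.98]
```

Request:
jog_arm(commands=[0, 0, 0, -0.08, -0.08, 0.5, -1, 0, 0, 0, 0, 0, 0.3, -1, 0, 0, 0, 0, 0, 0.15, -1, 0, 0, 0, 0, 0, 0.1, -1, 0, 0, 0, 0, 0, 0.05, -1, 0, 0, 0, 0, 0, 0, -1, 0, 0, 0, 0, 0, 0, -1])

```text
time: 15.33
eef_pos: [0.5405, 0.0851, 0.0391]
tcp_rot: [3.141, 0.0, 1.391]
ft_force: [-1.0, 0.0, -0.6]
opening: 0.487
```

Request:
jog_arm(commands=[0, 0, 0, 0, 0, 0, 0.5, 0, 0, 0, 0, 0, 0, 0.5, 0, 0, 0, 0, 0, 0, 0.5, 0, 0, 0, 0, 0, 0, 0.5, 0, 0, 0, 0, 0, -1.0, 0.5, 0, 0, 0, 0, 0, -3.0, 0.5, 0, 0, 0, 0, 0, -4.0, 0.5, 0, 0, 0, 0, 0, -4.0, 0.5, 0, 0, 0, 0, 0, -3.0, 0.5, 0, 0, 0, 0, 0, -1.0, 0.5, 0, 0, 0, 0, 0, 0, 0.5])

```text
time: 16.25
eef_pos: [0.5433, 0.0851, 0.2036]
tcp_rot: [3.133, -0.002, 1.391]
ft_force: [0.4, 0.6, 0.1]
opening: 0.747
```

Run:
```python
from h import *
f=arm.grab_frame("wrist"); save(f,"w5"); r=rect(f,(200,0,380,420),YE,.056,2);print(r,inbed(r))
goal(.4845,-.3875,.2,83.5)
```

```text
[539.2  85.3  70.8  45.5  79.5] (array([-0.0025,  0.1803]), 'from snug y', -0.0034, 'dang', -0.2)
now [0.5413 0.085  0.2004] [ 3.1383e+00 -6.0000e-04  1.3908e+00] op 0.747 F [ 0.1  0.4 -0.3] t 16.3
turn [ 0.0033 -0.0005 -0.0665] shift_now_cm [-4.751e+01  2.870e+00  2.000e-02] shift_after_turn_cm [-4.759e+01 -3.000e-01  4.000e-02]
```

View pics/w5.png

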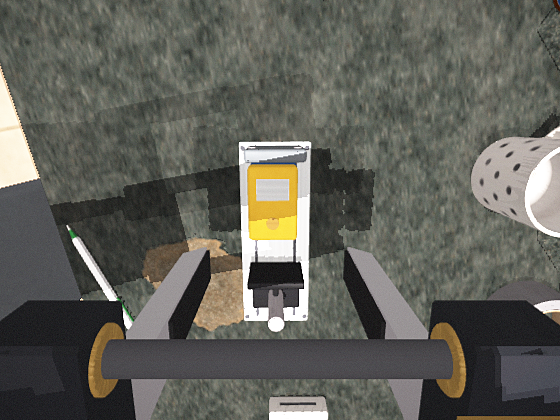

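The yellow slab at (272,203) lies squarely on the blue one. Now the red slab.

Request:
jog_arm(commands=[0, 0, -0.066, 0, 0, 0, 1, 0, 0, 0, -4.1, 0, 0, 1, 0, 0, 0, -4.1, 0, 0, 1, 0, 0, 0, -4.1, 0, 0, 1, 0, 0, 0, -4.1, 0, 0, 1, 0, 0, 0, -4.1, 0, 0, 1, 0, 0, 0, -4.1, 0, 0, 1, 0, 0, 0, -4.1, 0, 0, 1, 0, 0, 0, -4.1, 0, 0, 1, 0, 0, 0, -4.1, 0, 0, 1, 0, 0, 0, -4.1, 0, 0, 1, 0, 0, 0, -4.1, 0, 0, 1])

```text
time: 17.3
eef_pos: [0.4869, -0.3635, 0.195]
tcp_rot: [-3.137, -0.004, 1.456]
ft_force: [0.8, -0.2, -0.2]
opening: 0.999
```

Request:
jog_arm(commands=[0, 0, 0, -2.0, 0, 0, 1, 0, 0, 0, -0.5, 0, 0, 1, 0, 0, 0, 0, 0, 0, 1, 0, 0, 0, 0, 0, 0, 1, 0, 0, 0, 0, 0, 0, 1])

```text
time: 17.72
eef_pos: [0.4862, -0.3857, 0.1975]
tcp_rot: [-3.14, -0.002, 1.458]
ft_force: [-0.1, 0.1, 0.5]
opening: 1.003
```

Run:
```python
from h import *
f=arm.grab_frame("wrist"); save(f,"w6"); r=rect(f,(150,100,400,300),RE,.016,2);print(r)
goal(r[0]/1000,r[1]/1000-.0005,.004,r[4])
```

```text
[ 482.6 -387.    70.2   45.6   83.5]
now [ 0.4865 -0.3858  0.1981] [-3.1404e+00 -1.5000e-03  1.4588e+00] op 1.002 F [ 0.6 -0.3 -0.2] t 17.77
turn [-0.0012 -0.0015  0.0015] shift_now_cm [-0.25 -0.35 19.41] shift_after_turn_cm [-0.22 -0.37 19.41]
```

View pics/w6.png

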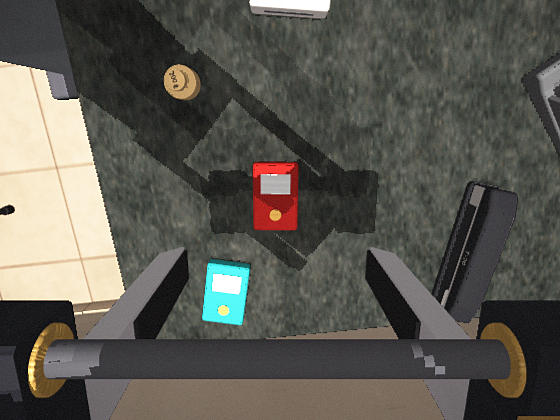

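The red slab is at (275,196) between the fingers, and cyan is at (227,292) and clear of them. Gripping the red one.

Request:
jog_arm(commands=[0, 0, 0, -0.22, -0.36, 2.0, 1, 0, 0, 0, 0, 0, 4.0, 1, 0, 0, 0, 0, 0, 4.0, 1, 0, 0, 0, 0, 0, 4.0, 1, 0, 0, 0, 0, 0, 3.0, 1, 0, 0, 0, 0, 0, 1.5, 1, 0, 0, 0, 0, 0, 0.7, 1, 0, 0, 0, 0, 0, 0.2, 1, 0, 0, 0, 0, 0, 0, 1, 0, 0, 0, 0, 0, 0, 1])

```text
time: 18.6
eef_pos: [0.484, -0.3904, 0.007]
tcp_rot: [3.139, 0.002, 1.458]
ft_force: [0.2, 0.3, 0.1]
opening: 1.001
```

Request:
jog_arm(commands=[0, 0, 0, 0, 0, 0, -1, 0, 0, 0, 0, 0, 0, -1, 0, 0, 0, 0, 0, 0, -1, 0, 0, 0, 0, 0, 0, -1, 0, 0, 0, 0, 0, 0, -1, 0, 0, 0, 0, 0, 0, -1, 0, 0, 0, 0, 0, 0, -1, 0, 0, 0, 0, 0, 0, -1], squeeze=25)

```text
time: 19.27
eef_pos: [0.4826, -0.3897, 0.0049]
tcp_rot: [3.141, -0.0, 1.457]
ft_force: [0.6, 0.2, 0.3]
opening: 0.486
```

Request:
jog_arm(commands=[0, 0, 0, 0, 0, -1.0, -1, 0, 0, 0, 0, 0, -3.0, -1, 0, 0, 0, 0, 0, -4.0, -1, 0, 0, 0, 0, 0, -4.0, -1, 0, 0, 0, 0, 0, -4.0, -1, 0, 0, 0, 0, 0, -1.0, -1, 0, 0, 0, 0, 0, 0, -1, 0, 0, 0, 0, 0, 0, -1])

```text
time: 19.93
eef_pos: [0.4822, -0.3894, 0.1747]
tcp_rot: [-3.141, -0.0, 1.457]
ft_force: [-0.4, 1.0, -3.4]
opening: 0.485
```

Run:
```python
from h import *
goal(*frombed(-.0014,.1803),.0620,79.7)
f=arm.grab_frame("wrist"); save(f,"w7")
```

```text
now [ 0.4822 -0.3894  0.1747] [-3.1415e+00 -1.0000e-04  1.4568e+00] op 0.485 F [-0.4  1.  -3.4] t 19.93
turn [-0.0001 -0.0001  0.0658] shift_now_cm [47.8   0.38 11.28] shift_after_turn_cm [47.72 -2.77 11.27]
```

View pics/w7.png

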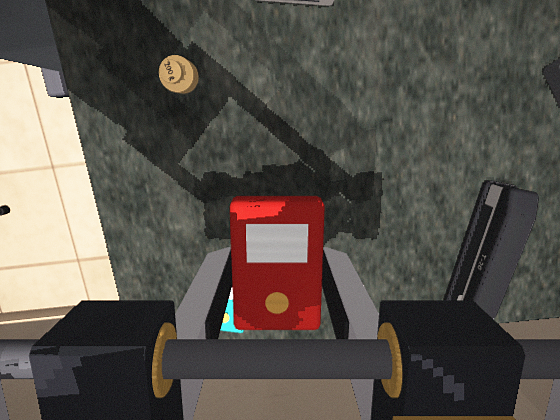

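Request:
jog_arm(commands=[0, 0, 0.066, 0, 0, 0, -1, 0, 0, 0, 3.0, -0.2, 0, -1, 0, 0, 0, 4.0, -0.25, 0, -1, 0, 0, 0, 4.1, -0.25, 0, -1, 0, 0, 0, 4.1, -0.25, 0, -1, 0, 0, 0, 4.1, -0.25, 0, -1, 0, 0, 0, 4.1, -0.25, 0, -1, 0, 0, 0, 4.1, -0.25, 0, -1, 0, 0, 0, 4.1, -0.25, 0, -1, 0, 0, 0, 4.1, -0.25, 0, -1, 0, 0, 0, 4.1, -0.25, 0, -1, 0, 0, 0, 3.5, -0.25, 0, -1])

```text
time: 20.98
eef_pos: [0.5306, 0.0441, 0.1712]
tcp_rot: [-3.134, 0.0, 1.392]
ft_force: [0.1, -1.0, -1.9]
opening: 0.484
```

Request:
jog_arm(commands=[0, 0, 0, 2.5, 0, 0, -1, 0, 0, 0, 1.2, 0, 0, -1, 0, 0, 0, 0, 0, 2.0, -1, 0, 0, 0, 0, 0, 3.0, -1, 0, 0, 0, 0, 0, 2.0, -1, 0, 0, 0, 0, 0, 1.0, -1, 0, 0, 0, 0, 0, 0.5, -1, 0, 0, 0, 0, 0, 0, -1, 0, 0, 0, 0, 0, 0, -1, 0, 0, 0, 0, 0, 0, -1])

```text
time: 21.82
eef_pos: [0.5414, 0.0772, 0.0913]
tcp_rot: [3.139, -0.0, 1.39]
ft_force: [-0.2, -0.1, -1.0]
opening: 0.485
```

Run:
```python
from h import *
goal(*frombed(-.0008,.178),.0615,79.7)
```

```text
now [0.5414 0.0772 0.0913] [ 3.1390e+00 -4.0000e-04  1.3903e+00] op 0.485 F [-0.2 -0.1 -1. ] t 21.82
turn [ 0.0026 -0.0004 -0.0007] shift_now_cm [ 0.52 -0.19  2.98] shift_after_turn_cm [ 0.52 -0.18  2.98]
```

Request:
jog_arm(commands=[0, 0, 0, 0.5, -0.12, 0.8, -1, 0, 0, 0, 0, 0, 0.7, -1, 0, 0, 0, 0, 0, 0.5, -1, 0, 0, 0, 0, 0, 0, -1, 0, 0, 0, 0, 0, 0, -1, 0, 0, 0, 0, 0, 0, -1])

```text
time: 22.32
eef_pos: [0.5398, 0.0827, 0.0699]
tcp_rot: [3.142, 0.0, 1.391]
ft_force: [1.0, -0.4, -1.4]
opening: 0.488
```

Run:
```python
from h import *
goal(*frombed(-.0008,.178),.0615,79.7)
```

```text
now [0.5398 0.0827 0.0699] [3.1416 0.     1.3909] op 0.488 F [ 1.  -0.4 -1.4] t 22.32
turn [ 0.      0.     -0.0001] shift_now_cm [0.01 0.07 0.84] shift_after_turn_cm [0.01 0.07 0.84]
```

Request:
jog_arm(commands=[0, 0, 0, 0, 0.05, 0.4, -1, 0, 0, 0, 0, 0, 0.3, -1, 0, 0, 0, 0, 0, 0.12, -1, 0, 0, 0, 0, 0, 0.08, -1, 0, 0, 0, 0, 0, 0, -1, 0, 0, 0, 0, 0, 0, -1])

```text
time: 22.82
eef_pos: [0.5404, 0.0826, 0.061]
tcp_rot: [3.141, -0.0, 1.391]
ft_force: [-0.2, -0.9, -1.1]
opening: 0.484
```

Request:
jog_arm(commands=[0, 0, 0, 0, 0, 0.03, -1, 0, 0, 0, 0, 0, 0, 0.5, 0, 0, 0, 0, 0, 0, 0.5, 0, 0, 0, 0, 0, 0, 0.5, 0, 0, 0, 0, 0, 0, 0.5, 0, 0, 0, 0, 0, -1.0, 0.5, 0, 0, 0, 0, 0, -3.0, 0.5, 0, 0, 0, 0, 0, -4.0, 0.5, 0, 0, 0, 0, 0, -4.0, 0.5, 0, 0, 0, 0, 0, -1.0, 0.5, 0, 0, 0, 0, 0, 0, 0.5, 0, 0, 0, 0, 0, 0, 0.5])

```text
time: 23.82
eef_pos: [0.5405, 0.0826, 0.1913]
tcp_rot: [3.14, -0.0, 1.391]
ft_force: [-0.6, -0.0, -1.1]
opening: 0.751
```

Run:
```python
from h import *
f=arm.grab_frame("wrist"); save(f,"w8"); r=rect(f,(200,0,380,420),RE,.072,2);print(r,inbed(r))
for d in arm.spot_point(f,"stop_post"): print(d, tobed(d["point"]))
t=arm.grab_frame("top")
for d in arm.spot_point(t,"stop_post"): print(d, tobed(d["point"]))
```

```text
[539.8  86.1  71.1  45.4  79.1] (array([-0.0021,  0.1812]), 'from snug y', -0.0025, 'dang', -0.6)
{'point': [0.5269, -0.0256, 0.0652], 'conf': 0.62} [0.00517114 0.06898744]
{'point': [0.5238, -0.0227, 0.0651], 'conf': 0.87} [0.00160273 0.07128667]
```

View pics/w8.png

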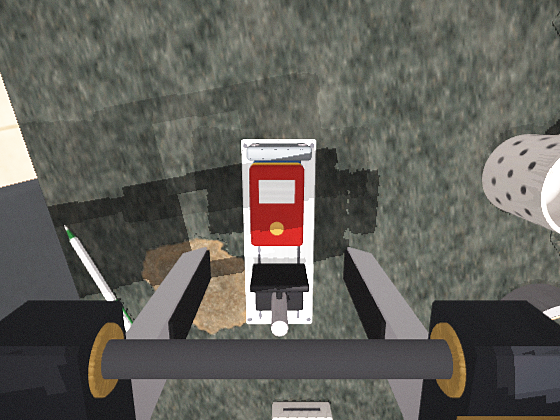

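The red slab at (276,205) is in place; all three are stacked about 3 mm from the wall. The post top is at (280,328). Next I'll grip the post and push the stop.

Run:
```python
from h import *
goal(*frombed(0,.0695),.045,79.7)
```

```text
now [0.5384 0.0826 0.188 ] [-3.1365e+00  9.0000e-04  1.3908e+00] op 0.749 F [-0.4 -0.1 -0.5] t 24.02
turn [-0.0051  0.0009 -0.0002] shift_now_cm [-10.79   0.36  14.31] shift_after_turn_cm [-10.8    0.28  14.3 ]
```

Request:
jog_arm(commands=[0, 0, 0, -3.0, 0.05, 0, 0.5, 0, 0, 0, -3.0, 0.05, 0, 0.5, 0, 0, 0, -3.0, 0, 0, 0.5, 0, 0, 0, -1.8, 0, 0, 0.5, 0, 0, 0, 0, 0, 0, 0.5, 0, 0, 0, 0, 0, 2.0, 0.5, 0, 0, 0, 0, 0, 3.0, 0.5, 0, 0, 0, 0, 0, 1.0, 0.5, 0, 0, 0, 0, 0, 0, 0.5, 0, 0, 0, 0, 0, 0, 0.5])

```text
time: 24.85
eef_pos: [0.5211, -0.023, 0.1296]
tcp_rot: [-3.139, -0.0, 1.391]
ft_force: [0.8, -0.4, -0.6]
opening: 0.748
```

Run:
```python
from h import *
goal(*frombed(0,.0695),.045,79.7)
f=arm.grab_frame("wrist"); save(f,"w9")
print(proj(f,[*frombed(0,.0695),.08]))
for d in arm.spot_point(f,"stop_post"): print(d, tobed(d["point"]))
```

```text
now [ 0.5211 -0.023   0.1296] [-3.1386e+00 -4.0000e-04  1.3915e+00] op 0.748 F [ 0.8 -0.4 -0.6] t 24.85
turn [-0.003  -0.0004  0.0004] shift_now_cm [-0.11  0.12  8.46] shift_after_turn_cm [-0.1   0.1   8.46]
[[280.31336044 236.59334586]]
{'point': [0.5231, -0.0256, 0.0643], 'conf': 0.94} [0.00143233 0.06830825]
```

View pics/w9.png

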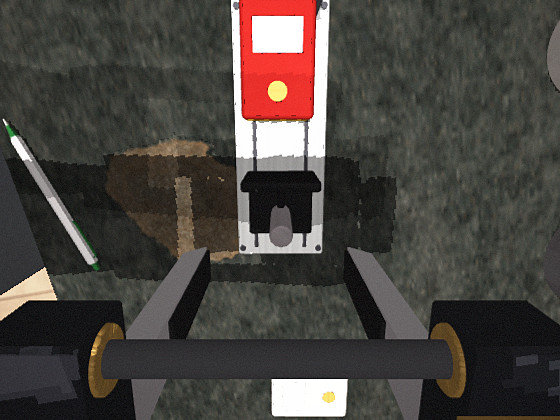

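The post top is at (281,237), matching the estimate. Descending and gripping.

Request:
jog_arm(commands=[0, 0, 0, -0.1, 0.1, 2.0, 0.5, 0, 0, 0, 0, 0, 3.0, 0.5, 0, 0, 0, 0, 0, 2.0, 0.5, 0, 0, 0, 0, 0, 1.0, 0.5, 0, 0, 0, 0, 0, 0.4, 0.5, 0, 0, 0, 0, 0, 0, 0.5, 0, 0, 0, 0, 0, 0, 0.5])

```text
time: 25.53
eef_pos: [0.5242, -0.0252, 0.0481]
tcp_rot: [3.139, 0.0, 1.391]
ft_force: [-0.3, -0.5, 0.4]
opening: 0.75
```

Request:
jog_arm(commands=[0, 0, 0, 0, 0, 0, -1, 0, 0, 0, 0, 0, 0, -1, 0, 0, 0, 0, 0, 0, -1, 0, 0, 0, 0, 0, 0, -1, 0, 0, 0, 0, 0, 0, -1, 0, 0, 0, 0, 0, 0, -1, 0, 0, 0, 0, 0, 0, -1, 0, 0, 0, 0, 0, 0, -1, 0, 0, 0, 0, 0, 0, -1, 0, 0, 0, 0, 0, 0, -1], squeeze=40)

```text
time: 26.37
eef_pos: [0.5234, -0.0251, 0.0466]
tcp_rot: [3.14, -0.0, 1.391]
ft_force: [2.3, -0.1, -1.8]
opening: 0.161
```

Request:
jog_arm(commands=[0, 0, 0, 0.3, 0, 0, -1, 0, 0, 0, 0.5, 0, 0, -1, 0, 0, 0, 0.6, 0, 0, -1, 0, 0, 0, 0.6, 0, 0, -1, 0, 0, 0, 0.6, 0, 0, -1, 0, 0, 0, 0.5, 0, 0, -1, 0, 0, 0, 0.3, 0, 0, -1, 0, 0, 0, 0.2, 0, 0, -1, 0, 0, 0, 0, 0, 0, -1, 0, 0, 0, 0, 0, 0, -1])

```text
time: 27.2
eef_pos: [0.5298, 0.0114, 0.0467]
tcp_rot: [3.14, -0.001, 1.391]
ft_force: [5.6, -0.4, -4.4]
opening: 0.162
```

Run:
```python
from h import *
goal(*frombed(0,.1147),.0466,79.7); print(tobed(arm.get_state()["eef_pos"]))
f=arm.grab_frame("wrist"); save(f,"w10");r=rect(f,(200,0,380,420),RE,.072,2);print(r,inbed(r))
```

```text
now [0.5298 0.0114 0.0467] [ 3.1404e+00 -1.2000e-03  1.3911e+00] op 0.162 F [ 5.6 -0.4 -4.4] t 27.2
turn [ 0.0012 -0.0012  0.0001] shift_now_cm [ 0.88 -0.15  0.01] shift_after_turn_cm [ 0.88 -0.15  0.01]
[0.00145268 0.10594054]
[539.5  84.6  68.3  45.1  79.7] (array([-0.0021,  0.1797]), 'from snug y', -0.004, 'dang', 0.0)
```

View pics/w10.png

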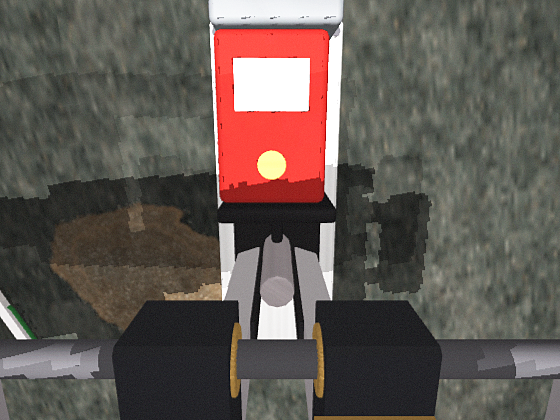

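Request:
jog_arm(commands=[0, 0, 0, 0.2, 0.1, 0, -1, 0, 0, 0, 0.2, 0, 0, -1, 0, 0, 0, 0.1, 0, 0, -1, 0, 0, 0, 0, 0, 0, -1, 0, 0, 0, 0, 0, 0, -1])

```text
time: 27.67
eef_pos: [0.5304, 0.0145, 0.0467]
tcp_rot: [-3.14, 0.002, 1.391]
ft_force: [1.4, -5.3, -0.6]
opening: 0.163
```

Request:
jog_arm(commands=[0, 0, 0, 0.1, 0.05, 0, -1, 0, 0, 0, 0.1, 0, 0, -1, 0, 0, 0, 0, 0, 0, -1, 0, 0, 0, 0, 0, 0, -1])

```text
time: 28.0
eef_pos: [0.5306, 0.0156, 0.0466]
tcp_rot: [-3.139, 0.003, 1.391]
ft_force: [-1.2, -6.7, -0.4]
opening: 0.16
```

Run:
```python
from h import *
goal(*frombed(0,.1147),.0466,79.7); print(tobed(arm.get_state()["eef_pos"]))
f=arm.grab_frame("wrist"); save(f,"w11");r=rect(f,(200,0,380,420),RE,.072,2);print(r,inbed(r))
```

```text
now [0.5306 0.0156 0.0466] [-3.1391  0.0033  1.3914] op 0.16 F [-1.2 -6.7 -0.4] t 28.0
turn [-0.0025  0.0033  0.0004] shift_now_cm [ 0.45 -0.14  0.  ] shift_after_turn_cm [ 0.45 -0.14  0.  ]
[0.00143872 0.11019205]
[539.7  85.8  68.5  45.1  79.7] (array([-0.0021,  0.1809]), 'from snug y', -0.0028, 'dang', 0.0)
```

View pics/w11.png

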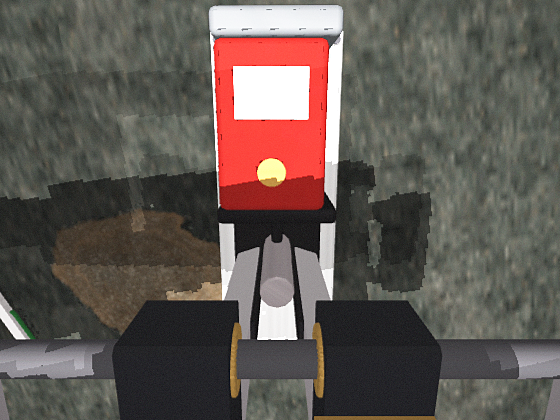

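The stop plate now touches the stack (plate edge at row 212), with the red slab about 3 mm from the wall. I'll keep pushing slowly and watch the force.

Request:
jog_arm(commands=[0, 0, 0, 0.1, 0, 0, -1, 0, 0, 0, 0.1, 0, 0, -1, 0, 0, 0, 0, 0, 0, -1, 0, 0, 0, 0, 0, 0, -1])

```text
time: 28.38
eef_pos: [0.5309, 0.0175, 0.0466]
tcp_rot: [-3.139, 0.003, 1.391]
ft_force: [-1.4, -7.3, -0.8]
opening: 0.163
```

Request:
jog_arm(commands=[0, 0, 0, 0.1, 0, 0, -1, 0, 0, 0, 0.1, 0, 0, -1, 0, 0, 0, 0, 0, 0, -1, 0, 0, 0, 0, 0, 0, -1])

```text
time: 28.72
eef_pos: [0.5311, 0.0186, 0.0466]
tcp_rot: [-3.139, 0.005, 1.392]
ft_force: [-2.1, -9.4, 0.5]
opening: 0.159
```

Run:
```python
from h import *
goal(*frombed(0,.1147),.0466,79.7); print(tobed(arm.get_state()["eef_pos"]))
f=arm.grab_frame("wrist"); save(f,"w12");r=rect(f,(200,0,380,420),RE,.072,2);print(r,inbed(r))
```

```text
now [0.5311 0.0186 0.0466] [-3.1389  0.0051  1.3917] op 0.159 F [-2.1 -9.4  0.5] t 28.72
turn [-0.0027  0.0051  0.0007] shift_now_cm [ 0.15 -0.14  0.  ] shift_after_turn_cm [ 0.15 -0.14  0.  ]
[0.00143848 0.11324537]
[540.2  87.9  68.5  45.1  79.9] (array([-0.002,  0.183]), 'from snug y', -0.0007, 'dang', 0.2)
```

View pics/w12.png

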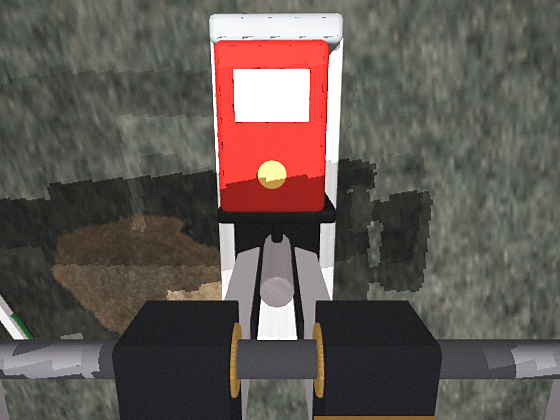

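Request:
jog_arm(commands=[0, 0, 0, 0.1, 0, 0, -1, 0, 0, 0, 0, 0, 0, -1, 0, 0, 0, 0, 0, 0, -1])

```text
time: 29.02
eef_pos: [0.5311, 0.0186, 0.0466]
tcp_rot: [-3.139, 0.007, 1.392]
ft_force: [-2.7, -12.7, 2.0]
opening: 0.162
```

Request:
jog_arm(commands=[0, 0, 0, 0.1, 0, 0, -1, 0, 0, 0, 0, 0, 0, -1, 0, 0, 0, 0, 0, 0, -1])

```text
time: 29.27
eef_pos: [0.5312, 0.0186, 0.0467]
tcp_rot: [-3.139, 0.009, 1.392]
ft_force: [-3.4, -14.6, 0.4]
opening: 0.162
```

The force is rising (14.6 N) with no further motion, so the stop is snug. Relieving the push and releasing.

Request:
jog_arm(commands=[0, 0, 0, -0.15, 0, 0, -1, 0, 0, 0, -0.1, 0, 0, -1, 0, 0, 0, 0, 0, 0, -1])

```text
time: 29.52
eef_pos: [0.5311, 0.0186, 0.0466]
tcp_rot: [-3.139, 0.004, 1.391]
ft_force: [-1.0, -8.2, 1.0]
opening: 0.164
```

Request:
jog_arm(commands=[0, 0, 0, 0, 0, 0, 0, 0, 0, 0, 0, 0, 0, 0, 0, 0, 0, 0, 0, 0, 0.5, 0, 0, 0, 0, 0, 0, 0.5, 0, 0, 0, 0, 0, 0, 0.5, 0, 0, 0, 0, 0, 0, 0.5, 0, 0, 0, 0, 0, -2.0, 0.5, 0, 0, 0, 0, 0, -4.0, 0.5, 0, 0, 0, 0, 0, -4.0, 0.5, 0, 0, 0, 0, 0, -3.0, 0.5, 0, 0, 0, 0, 0, -1.5, 0.5, 0, 0, 0, 0, 0, 0, 0.5])

```text
time: 30.52
eef_pos: [0.5359, 0.0204, 0.1969]
tcp_rot: [3.132, -0.001, 1.391]
ft_force: [0.5, 0.9, 0.1]
opening: 0.749
```

Run:
```python
from h import *
f=arm.grab_frame("wrist"); save(f,"w13");r=rect(f,(200,0,380,420),RE,.072,2);print(r,inbed(r))
for d in arm.spot_point(f,"stop_post"): print(d, tobed(d["point"]))
goal(.411,-.270,.2,79.7)
t=arm.grab_frame("top"); 
for d in arm.spot_point(t,"large_weight_center"): print(d)
```

```text
[540.4  87.7  69.1  45.3  79.7] (array([-0.0018,  0.1829]), 'from snug y', -0.0008, 'dang', 0.0)
{'point': [0.5379, 0.0188, 0.0673], 'conf': 0.88} [0.0080582  0.11463856]
now [0.5325 0.0207 0.1916] [ 3.1411e+00 -1.0000e-04  1.3909e+00] op 0.748 F [ 0.4  0.3 -1.2] t 30.62
turn [ 0.0005 -0.0001 -0.0001] shift_now_cm [-30.77  -6.75  -0.85] shift_after_turn_cm [-30.77  -6.76  -0.84]
{'point': [0.4103, -0.2688, 0.0232], 'conf': 0.68}
```

View pics/w13.png

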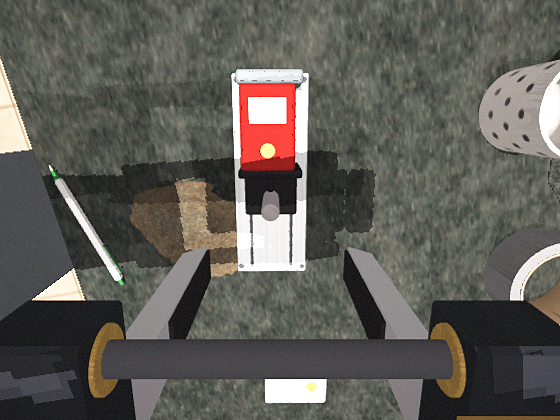

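The stack at (268,125) is held between the wall and the plate. Now the large brass weight.

Request:
jog_arm(commands=[0, 0, 0, -3.5, -0.75, 0, 1, 0, 0, 0, -3.9, -0.85, 0, 1, 0, 0, 0, -3.9, -0.85, 0, 1, 0, 0, 0, -3.9, -0.85, 0, 1, 0, 0, 0, -3.9, -0.85, 0, 1, 0, 0, 0, -3.9, -0.85, 0, 1, 0, 0, 0, -3.9, -0.85, 0, 1, 0, 0, 0, -2.5, -0.6, 0, 1, 0, 0, 0, -1.3, -0.3, 0, 1, 0, 0, 0, 0, 0, 0, 1, 0, 0, 0, 0, 0, 0, 1, 0, 0, 0, 0, 0, 0, 1])

```text
time: 31.72
eef_pos: [0.4108, -0.268, 0.1902]
tcp_rot: [-3.139, -0.002, 1.391]
ft_force: [0.4, 0.8, 0.5]
opening: 1.0
```

Run:
```python
from h import *
f=arm.grab_frame("wrist"); save(f,"w14")
goal(.411,-.270,.004,79.7)
for d in arm.spot_point(f,"large_weight_center"): print(d,proj(f,d["point"]))
for d in arm.masks_of(f,"large_weight_center"):
    ys,xs=np.nonzero(d["region"]); print(d["conf"],xs.mean(),ys.mean(),xs.min(),xs.max(),ys.min(),ys.max())
```

```text
now [ 0.4112 -0.2679  0.1906] [-3.1400e+00 -1.6000e-03  1.3921e+00] op 1.0 F [-0.2  0.  -0.9] t 31.77
turn [-0.0016 -0.0016  0.0011] shift_now_cm [-0.24  0.05 18.66] shift_after_turn_cm [-0.21  0.02 18.66]
{'point': [0.4059, -0.2673, 0.0221], 'conf': 0.77} [[273.20654483 197.7990227 ]]
0.64 275.2566709021601 196.08005082592123 260 291 180 211
```

View pics/w14.png

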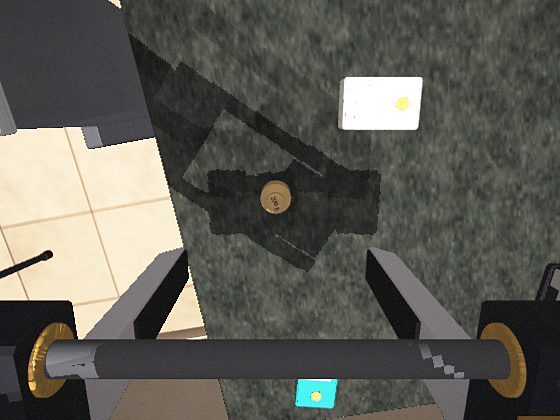

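Run:
```python
from h import *
f=arm.grab_frame("wrist"); save(f,"w15",8,(245,165,305,225))
for z in (.01,.02,.03,.04): print(unproj(f,[(275.4,196.0)],z))
```

```text
[[ 0.40868139 -0.26896494  0.01      ]]
[[ 0.40909214 -0.26689623  0.02      ]]
[[ 0.4095029  -0.26482751  0.03      ]]
[[ 0.40991365 -0.2627588   0.04      ]]
```

View pics/w15.png

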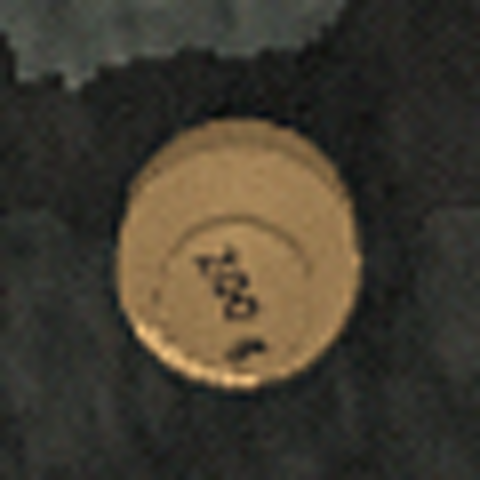

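The 200 g weight is centred at about (275,198), clear of everything. Descending to grip it.

Request:
jog_arm(commands=[0, 0, 0, -0.08, -0.23, 2.0, 1, 0, 0, 0, 0, 0, 4.0, 1, 0, 0, 0, 0, 0, 4.0, 1, 0, 0, 0, 0, 0, 3.5, 1, 0, 0, 0, 0, 0, 2.5, 1, 0, 0, 0, 0, 0, 1.5, 1, 0, 0, 0, 0, 0, 0.7, 1, 0, 0, 0, 0, 0, 0.5, 1, 0, 0, 0, 0, 0, 0, 1, 0, 0, 0, 0, 0, 0, 1])

```text
time: 32.75
eef_pos: [0.4098, -0.2704, 0.0057]
tcp_rot: [3.14, 0.001, 1.391]
ft_force: [0.1, 0.2, -0.3]
opening: 1.003
```

Request:
jog_arm(commands=[0, 0, 0, 0, 0, 0, -1, 0, 0, 0, 0, 0, 0, -1, 0, 0, 0, 0, 0, 0, -1, 0, 0, 0, 0, 0, 0, -1, 0, 0, 0, 0, 0, 0, -1, 0, 0, 0, 0, 0, 0, -1, 0, 0, 0, 0, 0, 0, -1, 0, 0, 0, 0, 0, 0, -1, 0, 0, 0, 0, 0, 0, -1, 0, 0, 0, 0, 0, 0, -1], squeeze=15)

```text
time: 33.58
eef_pos: [0.4088, -0.2698, 0.0046]
tcp_rot: [-3.142, -0.0, 1.391]
ft_force: [-0.0, 0.1, -0.3]
opening: 0.33
```

Request:
jog_arm(commands=[0, 0, 0, 0, 0, -1.0, -1, 0, 0, 0, 0, 0, -3.0, -1, 0, 0, 0, 0, 0, -4.0, -1, 0, 0, 0, 0, 0, -4.0, -1, 0, 0, 0, 0, 0, -4.0, -1, 0, 0, 0, 0, 0, -2.0, -1, 0, 0, 0, 0, 0, -1.0, -1, 0, 0, 0, 0, 0, 0, -1, 0, 0, 0, 0, 0, 0, -1])

```text
time: 34.33
eef_pos: [0.4081, -0.2692, 0.1938]
tcp_rot: [-3.14, -0.001, 1.391]
ft_force: [-1.3, 0.4, -2.5]
opening: 0.308
```

Run:
```python
from h import *
goal(*frombed(-.0013,.182),.0706,79.7)
f=arm.grab_frame("wrist"); save(f,"w16")
```

```text
now [ 0.4081 -0.2692  0.1938] [-3.1403e+00 -8.0000e-04  1.3908e+00] op 0.308 F [-1.3  0.4 -2.5] t 34.33
turn [-0.0013 -0.0008 -0.0003] shift_now_cm [37.39  6.69 12.34] shift_after_turn_cm [37.4   6.68 12.32]
```

View pics/w16.png

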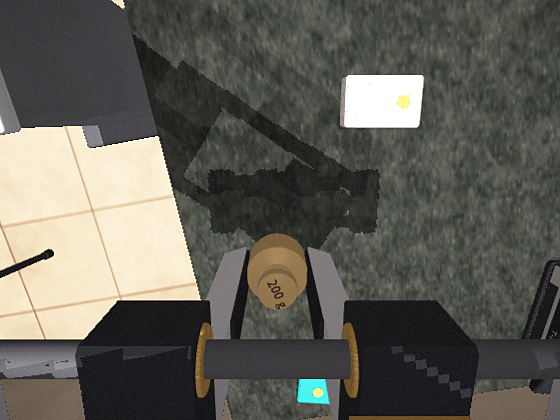

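Run:
```python
from h import *
f=arm.grab_frame("wrist"); s=arm.get_state(); p=np.array(s["eef_pos"]); Rm=R.from_euler("xyz",s["tcp_rot"])
print(s["opening"],p,s["ft_force"])
im=f["img"][:,:,::-1].copy()
im=cv2.resize(im[215:330,200:360],None,fx=5,fy=5)
for off in (0,.0015):
  for zl,r,c in((.0046,.015,(0,255,0)),(-.0154,.015,(255,0,0)),(-.0354,.008,(0,0,255))):
    a=np.linspace(0,2*np.pi,60); P=p+Rm.apply(np.c_[off+r*np.cos(a),r*np.sin(a),0*a+zl])
    if off: cv2.polylines(im,[np.int32((proj(f,P)-[200,215])*5)],True,c,1)
cv2.imwrite("pics/w17.png",im)
```

```text
0.3043093514069713 [ 0.40728643 -0.26845674  0.19197908] [ 0.01851675 -0.15407954 -1.92949604]
```

View pics/w17.png

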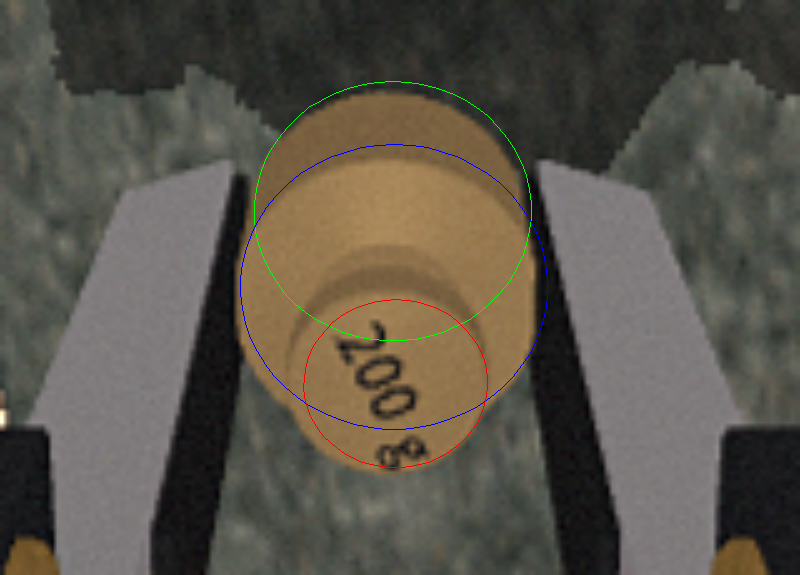

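Request:
jog_arm(commands=[0, 0, 0, 0, 0, 0, -1, 0, 0, 0, 0, 0, 0, -1, 0, 0, 0, 0, 0, 0, -1, 0, 0, 0, 0, 0, 0, -1])

```text
time: 34.77
eef_pos: [0.4084, -0.2695, 0.1938]
tcp_rot: [-3.14, -0.001, 1.391]
ft_force: [0.3, 0.4, -1.7]
opening: 0.305
```

Run:
```python
from h import *
for i in range(3):
  f=arm.grab_frame("wrist"); s=arm.get_state(); print(s["opening"],s["ft_force"])
save(f,"w18",5,(200,215,360,330))
```

```text
0.3028087209792063 [-0.7023733   0.7671079  -2.24637181]
0.3039818092466861 [ 0.15522287 -0.13071694 -1.3742344 ]
0.30603927381924073 [ 0.39933048  0.21500124 -2.33075915]
```

View pics/w18.png

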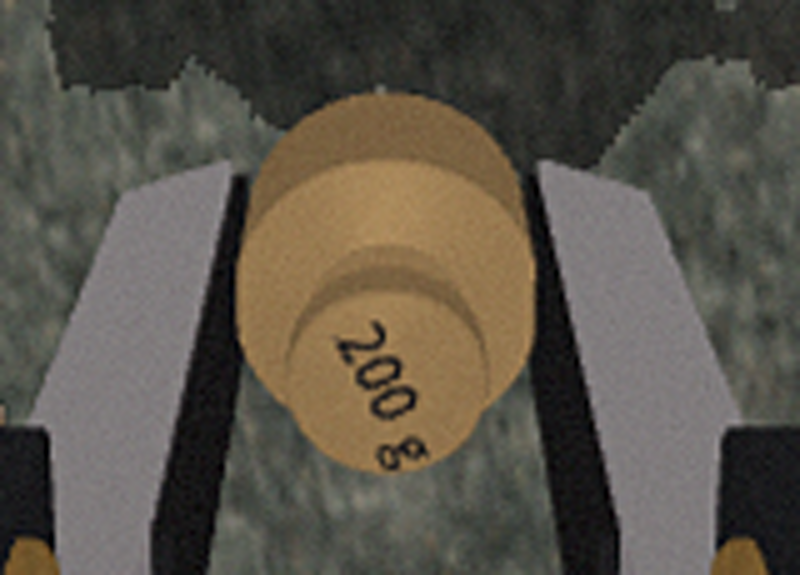

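The weight sits stably in the grip and upright. Carrying it to the stack.

Request:
jog_arm(commands=[0, 0, 0, 2.5, 0.45, 0, -1, 0, 0, 0, 3.8, 0.7, 0, -1, 0, 0, 0, 4.0, 0.7, 0, -1, 0, 0, 0, 4.0, 0.7, 0, -1, 0, 0, 0, 4.0, 0.7, 0, -1, 0, 0, 0, 4.0, 0.7, 0, -1, 0, 0, 0, 4.0, 0.7, 0, -1, 0, 0, 0, 4.0, 0.7, 0, -1, 0, 0, 0, 3.5, 0.7, 0, -1, 0, 0, 0, 2.5, 0.44, 0, -1, 0, 0, 0, 1.1, 0.2, 0, -1, 0, 0, 0, 0, 0, 0, -1])

```text
time: 35.92
eef_pos: [0.542, 0.0883, 0.1946]
tcp_rot: [3.141, -0.0, 1.394]
ft_force: [-0.8, -0.1, -2.5]
opening: 0.308
```

Request:
jog_arm(commands=[0, 0, 0, 0, 0, 2.0, -1, 0, 0, 0, 0, 0, 3.0, -1, 0, 0, 0, 0, 0, 2.0, -1, 0, 0, 0, 0, 0, 1.0, -1, 0, 0, 0, 0, 0, 0, -1, 0, 0, 0, 0, 0, 0, -1, 0, 0, 0, 0, 0, 0, -1, 0, 0, 0, 0, 0, 0, -1])

```text
time: 36.58
eef_pos: [0.5432, 0.0858, 0.1167]
tcp_rot: [3.138, -0.001, 1.39]
ft_force: [0.1, 0.2, -1.6]
opening: 0.304
```

Run:
```python
from h import *
goal(*frombed(-.0013,.182),.0710,79.7)
f=arm.grab_frame("wrist"); save(f,"w19")
```

```text
now [0.5432 0.0858 0.1167] [ 3.1378e+00 -6.0000e-04  1.3904e+00] op 0.304 F [ 0.1  0.2 -1.6] t 36.58
turn [ 0.0038 -0.0006 -0.0007] shift_now_cm [ 0.05 -0.28  4.57] shift_after_turn_cm [ 0.05 -0.26  4.57]
```

View pics/w19.png

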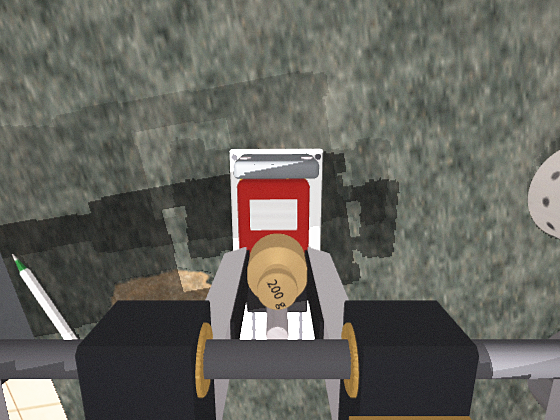

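Request:
jog_arm(commands=[0, 0, 0, 0.05, -0.2, 1.5, -1, 0, 0, 0, 0, 0, 1.0, -1, 0, 0, 0, 0, 0, 0.7, -1, 0, 0, 0, 0, 0, 0.3, -1, 0, 0, 0, 0, 0, 0, -1, 0, 0, 0, 0, 0, 0, -1, 0, 0, 0, 0, 0, 0, -1])

```text
time: 37.22
eef_pos: [0.5402, 0.087, 0.0802]
tcp_rot: [3.141, -0.0, 1.391]
ft_force: [-0.3, -0.4, -2.7]
opening: 0.309
```

Run:
```python
from h import *
goal(*frombed(-.0013,.182),.0766,79.7)
```

```text
now [0.5402 0.087  0.0802] [ 3.1406e+00 -2.0000e-04  1.3909e+00] op 0.309 F [-0.3 -0.4 -2.7] t 37.22
turn [ 0.001  -0.0002 -0.0002] shift_now_cm [-0.02  0.05  0.36] shift_after_turn_cm [-0.02  0.05  0.36]
```

Request:
jog_arm(commands=[0, 0, 0, 0, 0, 0.15, -1, 0, 0, 0, 0, 0, 0.1, -1, 0, 0, 0, 0, 0, 0.05, -1, 0, 0, 0, 0, 0, 0, -1, 0, 0, 0, 0, 0, 0, -1])

```text
time: 37.63
eef_pos: [0.54, 0.087, 0.0771]
tcp_rot: [3.141, -0.0, 1.391]
ft_force: [-0.3, -0.0, 0.4]
opening: 0.305
```

Request:
jog_arm(commands=[0, 0, 0, 0, 0, 0.06, -1, 0, 0, 0, 0, 0, 0, -1, 0, 0, 0, 0, 0, 0, -1])

```text
time: 37.88
eef_pos: [0.54, 0.087, 0.077]
tcp_rot: [3.141, -0.0, 1.391]
ft_force: [-2.1, 0.4, 5.6]
opening: 0.306
```

Contact is made (5.6 N). Backing off slightly, then releasing and rising straight up.

Request:
jog_arm(commands=[0, 0, 0, 0, 0, -0.05, -1, 0, 0, 0, 0, 0, 0, -0.2, 0, 0, 0, 0, 0, 0, 0.2, 0, 0, 0, 0, 0, 0, 0.5, 0, 0, 0, 0, 0, 0, 0.5, 0, 0, 0, 0, 0, 0, 0.5, 0, 0, 0, 0, 0, -1.0, 0.5, 0, 0, 0, 0, 0, -2.0, 0.5, 0, 0, 0, 0, 0, -4.0, 0.5, 0, 0, 0, 0, 0, -3.0, 0.5, 0, 0, 0, 0, 0, -1.0, 0.5, 0, 0, 0, 0, 0, 0, 0.5])

```text
time: 38.88
eef_pos: [0.5426, 0.0871, 0.1911]
tcp_rot: [3.133, -0.002, 1.391]
ft_force: [0.3, -0.3, 0.2]
opening: 0.748
```

Request:
jog_arm(commands=[0, 0, 0, 0, 0, 0, 0.5, 0, 0, 0, 0, 0, 0, 0.5, 0, 0, 0, 0, 0, 0, 0.5, 0, 0, 0, 0, 0, 0, 0.5])

```text
time: 39.22
eef_pos: [0.5382, 0.087, 0.1843]
tcp_rot: [-3.137, 0.001, 1.391]
ft_force: [0.6, -0.1, -0.6]
opening: 0.748
```

Run:
```python
from h import *
f=arm.grab_frame("wrist"); save(f,"w20");r=rect(f,(200,0,380,420),RE,.072,2);print(r,inbed(r))
for n in ["large_weight_center","stop_post","red_slab_center"]:
  for d in arm.spot_point(f,n)[:1]: print(n,d["conf"],np.round(d["point"],4),tobed(d["point"]).round(4))
s=arm.grab_frame("scene"); save(s,"s20",4,(200,150,340,260))
for n in ["large_weight_center","stop_post"]:
  for d in arm.spot_point(s,n)[:1]: print(n,d["conf"],np.round(d["point"],4),tobed(d["point"]).round(4))
```

```text
[540.4  88.9  70.1  45.4  79.8] (array([-0.002 ,  0.1841]), 'from snug y', 0.0004, 'dang', 0.1)
large_weight_center 0.68 [0.5402 0.0851 0.0937] [-0.0015  0.1803]
red_slab_center 0.95 [0.5399 0.0884 0.0676] [-0.0024  0.1835]
large_weight_center 0.41 [0.5378 0.0874 0.0917] [-0.0043  0.1821]
stop_post 0.77 [0.5305 0.0211 0.0621] [0.0004 0.1156]
```

View pics/w20.png

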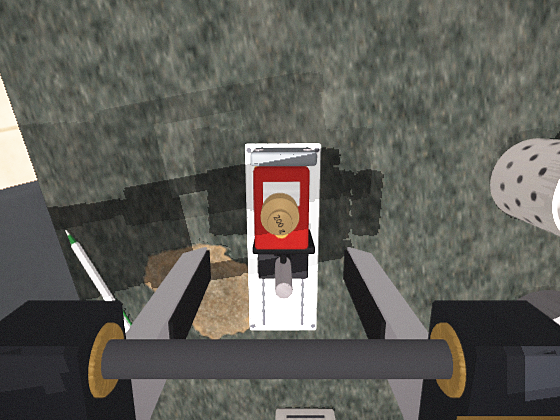

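View pics/s20.png

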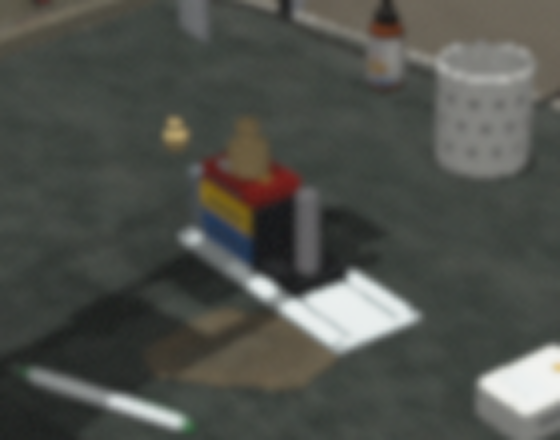

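The stack is held between wall and stop at (281,205), with the brass weight upright on the red slab at (280,215). The scene picture shows blue, yellow and red in order. Handing in.

Run:
```python
from rig import arm
print(arm.sign_off())
```

```text
the job is handed in; nothing more can be done
None
```

I stacked the blue, yellow and red slabs on the bed. I then pushed the stop up by its post until the force rose to about 15 N with no further motion, and stood the 200 g weight on the red slab. The job was handed in after about 39 s of the allowed 122 s.

- **Slabs:** the red slab measured about 2 mm off the centre line, within 1 mm of snug against the end wall and 0.1° from the bed's direction. I checked the blue and yellow slabs only when placing them, and by eye in the last scene picture.
- **Stop:** the network put the post within about 1 mm of the snug position.
- **Brass weight:** it stands upright. Two network readings put it about 3 mm from the red slab's middle.
- **Disagreements:** the network reports of the weight and post differed by a few millimetres across the bed. One wrist reading put the post about 8 mm off line sideways, though the stop cannot move that way. The network also put the weight's centre at 92–94 mm; with the 72 mm stack top I expect 92 mm, and the top of the allowed band is 97 mm.
- **Bystanders:** I stayed away from the small weight and the stamp. I did not measure their positions again at the end.

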